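# Lock the shaker rack behind its strap

## Task

On the cafe counter, push the wooden shaker rack squarely back until it is against its fence on the mounting board, keeping its shakers upright. Then swing the steel strap round about its bolt, lift it over the short stud and let its slot drop over the stud so that the strap lies flat on the board in front of the rack. Let go, and leave the glasses, sauce bottle, dish and toothpick jar where they are.

Things in the scene. Friction and masses are not known exactly. Their poses are not given: they have to be found in the camera images.
- board: Fixed light-wood mounting board, 14 mm thick, 310 x 410 mm: x -155 to 155 mm, y -275 to 135 mm from its origin, which lies on the counter (board's underside) midway between the two bolts. x runs from the pivot bolt to the stud (220 mm apart), y towards the fence, z up; top at z = 14 mm. Turned up to 0.25 rad from the world axes.
- fence (a point): Middle of the foot of the fence's face, at the board's top (board x = 12, y = 84 mm). The fence is a fixed wooden strip 28 mm high along the board's x axis, 200 mm long, facing board -y. At each end a cheek block, 28 mm high, comes forward to board y = 51 mm, leaving a bay 180 mm wide (board x -78 to 102 mm).
- pivot_bolt (a point): The loose pivot bolt in the board, at board x = -110, y = 0 mm; the point lies on its axis at the board's top. Shank 10 mm in diameter, 26 mm up to the underside of its head; head 20 mm in diameter and 7 mm high. The strap can rise at most 20 mm on it, and cannot come off.
- stud (a point): The second bolt, a headless stud 10 mm in diameter standing 12.5 mm above the board's top with a tapered end (6.4 mm across at the tip), at board x = 110, y = 0 mm; the point lies on its axis at the board's top.
- strap_hole (a point): Centre of the strap's pivot hole, on its underside. The strap is a loose flat steel bar, 263 x 28 x 6 mm, 0.3 kg; local x from hole to slot, z up. The 13 mm hole sits on the pivot bolt, about which it turns freely. It starts flat on the board, 0.95 to 1.5 rad clockwise (from above) from its home along board x: swung out away from the fence.
- strap_slot (a point): Centre of the strap's slot, on its underside, 220 mm from the hole: a through slot 14 mm wide and 26 mm long along the strap.
- strap_knob (a point): Middle of the strap's upright round black knob, 22 mm in diameter, 45 mm high on the strap's upper face (51 mm above the strap's underside at the top), on the centreline 165 mm from the hole; this point is 28.5 mm above the strap's underside.
- rack_center (a point): Centre of the loose wooden shaker rack, a block 140 mm long (its x), 56 mm deep (its y), 40 mm high; the point is 20 mm above its underside. It rests on the board and with its shakers weighs about 0.5 kg. Starts pulled 38 to 55 mm forward of the fence and turned up to 0.12 rad; home, its back face is on the fence (centre at board y = 56 mm, front face at board y = 28 mm).
- shaker0_center (a point): Middle (half-way up) of shaker 0, a glass or ceramic jar with a domed cap, 34 mm in diameter, 64 mm high, standing loosely in a hole of the rack at rack x = -45 mm, its foot 12 mm above the rack's underside (top 76 mm above the board); z along its axis.
- shaker1_center (a point): Middle (half-way up) of shaker 1, a glass or ceramic jar with a domed cap, 34 mm in diameter, 64 mm high, standing loosely in a hole of the rack at rack x = 0 mm, its foot 12 mm above the rack's underside (top 76 mm above the board); z along its axis.
- shaker2_center (a point): Middle (half-way up) of shaker 2, a glass or ceramic jar with a domed cap, 34 mm in diameter, 64 mm high, standing loosely in a hole of the rack at rack x = 45 mm, its foot 12 mm above the rack's underside (top 76 mm above the board); z along its axis.
- tumbler_board: Bystander: an upturned clear glass tumbler, 72 mm across at the rim (below), 54 mm on top, 88 mm high, standing on the board's corner near board x = 102, y = -209 mm. Origin: centre of its underside.
- tumbler_a: Bystander: an upturned clear glass tumbler, 72 mm across at the rim (below), 54 mm on top, 88 mm high, on the counter to the left. Origin: centre of its underside.
- tumbler_b: Bystander: an upturned clear glass tumbler, 72 mm across at the rim (below), 54 mm on top, 88 mm high, on the counter to the left, farther off. Origin: centre of its underside.
- sauce: Bystander: amber sauce bottle with a red cap, 56 mm across, 170 mm high, on the counter to the right. Origin: centre of its underside.
- jar: Bystander: small white ceramic toothpick jar, 32 mm across, 50 mm high, on the board behind the fence (board y about 115 mm). Origin: centre of its underside.
- dish: Bystander: white ceramic dish, 90 mm across, 30 mm high, on the counter to the right. Origin: centre of its underside.
Not all that is in view belongs to the job. What is shaped like the part that bears rack_center but black or blue is not meant.

How it is judged:
By the outcome, as a careful person would: the job done as asked, in the order asked, and still so for the second after the job is handed in, with the robot touching nothing.
It also fails if it takes over 56 s, if anything falls off the work surface, if the arm or the gripper's body presses on something with over 40 N, if the wrist force passes 120 N, or if a joint passes its speed limit or range.

## Robot

A 6-joint arm with a two-finger parallel gripper is mounted at the origin on the work surface. World frame = base frame: x ahead of the robot, y to its left, z up, the work surface at z = 0. Lengths are in m, angles in degrees, forces in N, time in s.
With the tool pointing down it reaches from about 0.35 to 0.875 m from the base axis. Payload 4.2 kg.
Tool frame: the origin (TCP) lies on the centre line of the jaws, within the pads' length; the fingertips stand 19 mm ahead of it and the grasp point (between the pads) is the TCP; x points along the fingers, y is the direction in which the jaws open and shut, and the axes are right-handed (so a half turn about x gives the same grasp; the last joint's range is limited). The gripper opens to 87 mm and grips with 3 to 60 N. Pads are 19 mm wide; open, the fingers measure 117 mm over their backs; the gripper's body (75 mm by 190 mm) begins 51 mm behind the grasp point.
Start: joints at [85.405, 22.042, 0.453, 0, -68.411, -14.817], TCP at [0.208, 0.589, 0.208] pointing down, gripper open.
Joint ranges: [-179.83, 179.83], [-69.29, 118.12], [-61.27, 80.66], [-181.25, 117.63], [-171.15, -9.14], [-177.46, 177.46]. Speed limits (degrees/s): [159.86, 159.86, 180, 180, 180, 180].

## Interface

Orientations are given as a 3x3 rotation matrix whose columns are the frame's x, y, z axes.
In Python, from station import r, viewer, job, spotter gives the robot as it stands.
- The arm moves only by the tool play_rows, never from a script. Its argument "commands" is a list of rows, each an object of numbers: "fingers": the gripper command: -1 is fully open, 1 is shut, values between are in proportion; "tx", "ty", "tz": the shift along the tool's x, y, z normalised to -1 to 1, where 1 is 750 mm; "ax", "ay", "az": the turn, a rotation vector about the tool's x, y, z normalised to -1 to 1, where 1 is pi rad. In form: [{"fingers": .., "tx": .., "ty": .., "tz": .., "ax": .., "ay": .., "az": ..}, ...]. A call has 1 to 5 rows; each row is the pose to reach, as a shift and turn from the pose commanded when the call began, along the tool's axes at that moment, turning the shorter way round; what a row does not reach only later rows make up. A row lasts 1/12 s, in which the tool goes at most 41.7 mm and 7.16 degrees, less where a joint would pass 70% of its speed; a pose out of reach is approached as far as the arm can. A call with a number of a shift or a turn outside -1 to 1 is refused whole. A call with a gripper value outside its range is refused whole. The fingers move at their own pace and stop on an object; the grip force is fixed at half the most. Time passes only in rows, so rows that repeat a pose let the fingers close. It gives the time, the measured TCP pose, the force and the opening at its end, in the units of the state.
- r.sense(): the state, without advancing time (a new reading comes with each control period).
- viewer.capture(name): name is "scene" or "side" or "wrist"; returns a dict with "image" (400x640x3 uint8, red, green, blue), "fx", "fy", "cx", "cy" (pixels), "R" (3x3) and "t" (3): a world point X has camera coordinates R X + t; the wrist camera has in their place "mount" (4x4, takes a point from camera to tool coordinates, whose origin is the TCP and whose axes are the tool frame's). Camera axes: x right, y down, z forward; pixel columns grow to the right and rows downward; lengths in m; the calibration is good to about 2 mm. The wrist camera is an equidistant fisheye: a pixel r from the principal point sees the ray r / f radians off the axis. A picture is of the moment at which its call begins: read the wrist's pose just before it. There is no depth.
- job.finish_job(): hands the job in, once; it reports no verdict.
Trained networks look in a picture, given as the dict that the camera call returned (one of the last four; its "shot" number tells which), for a name from the list of things; names that differ only in an ending like _2 or _b are one class to them, and where a whole thing is asked for, a point or a joint stands for the part that bears it (a point fixed in the world has none). Each returns a list of dicts, best first, with "score" (0 to 1); they miss things now and then, are a little off and sometimes report something else, mostly with a low value. They report only what shows in the picture. A call takes as long as a camera call. They do not tell look-alikes from the thing itself.
- spotter.find_in(name, picture): "uv" ([column, row] in pixels, amid what is visible of it).
- spotter.silhouettes(name, picture): "region" (400x640 bool, what is visible of it) and "uv" ([column, row] in pixels, amid what is visible of it).
The state is a dict: "time_s": time; "joints": joint angles; "joint_velocities": joint speeds; "effort": joint torques, N m; "tcp_pos": TCP position; "ee_rot": TCP orientation; "wrist_force": force on the tool from outside, world axes, zero at the start; "moment": the same for the moment, N m; "gripper_width": opening from 0.0 (shut) to 1.0 (fully open).
Only numpy, scipy, OpenCV 4.12 (cv2) and the standard library are available. Lean on these libraries where they do the work, as an engineer would, in place of code of your own. Each camera call takes 0.05 s, during which the arm holds its last target. There are 200 camera calls.

## Working session

There is one attempt and no reset: what is moved stays moved. The work goes in short steps, Python scripts to look and compute and a tool call to move; the robot and the scene stay as the last step left them, time stands still between calls to the robot, and variables do not carry over. Pictures are saved under pics/ and viewed, about 8 in all and at most 12, crops included, and the job is handed in when it is done.

Besides the shell and the picture viewer there is one more tool, called after "Request:" as name(argument=value, ...) on one line, values as JSON. play_rows: Moves the arm, as the interface text tells. Its arguments: {"type":"object","properties":{"commands":{"type":"array"}},"required":["commands"]}

```bash
mkdir -p pics; ls; python3 - <<'E'
from station import r, viewer, job, spotter
import cv2, numpy as np
s=r.sense(); print(s['time_s'],s['tcp_pos'],s['ee_rot'],s['gripper_width'],s['wrist_force'])
for c in ("scene","side"):
    p=viewer.capture(c); cv2.imwrite(f"pics/{c}0.png",p["image"][:,:,::-1])
    print(c,p['fx'],p['cx'],p['cy'],np.array(p['R']).round(3).tolist(),p['t'])
    for n in "fence pivot_bolt stud strap_hole strap_slot strap_knob rack_center shaker0_center shaker1_center shaker2_center tumbler_board jar board".split():
        print(n,[(np.round(d['uv'],1).tolist(),round(d['score'],2)) for d in spotter.find_in(n,p)[:3]])
E
```

```text
pics
0.0 [0.20747587 0.58888884 0.20656159] [[-6.23212764e-04 -3.32471250e-01 -9.43113185e-01]
 [-2.08612030e-03 -9.43110884e-01  3.32471817e-01]
 [-9.99997630e-01  2.17464824e-03 -1.05816281e-04]] 0.9977666544153868 [0.24355078 0.11642813 0.65381061]
scene 474.93073929315426 314.32307684793005 201.40971232463494 [[0.795, 0.606, -0.012], [0.367, -0.497, -0.787], [-0.483, 0.621, -0.617]] [-0.38084817 -0.15203529  1.61313838]
fence [([331.4, 230.7], 0.82)]
pivot_bolt [([332.4, 230.3], 0.66)]
stud [([333.9, 232.7], 0.7), ([355.9, 192.1], 0.42)]
strap_hole [([314.1, 222.5], 0.78)]
strap_slot [([313.7, 218.8], 0.68)]
strap_knob [([313.8, 216.8], 0.91)]
rack_center [([207.8, 214.6], 0.87), ([356.3, 212.8], 0.67), ([314.3, 145.4], 0.58)]
shaker0_center [([345.6, 187.3], 0.43), ([331.4, 230.5], 0.42)]
shaker1_center [([352.0, 194.1], 0.58)]
shaker2_center [([368.2, 202.9], 0.73), ([334.1, 230.9], 0.44)]
tumbler_board [([324.6, 253.1], 0.64)]
jar [([329.8, 231.8], 0.64), ([378.6, 183.6], 0.47)]
board [([330.3, 229.3], 0.72)]
side 460.67832771259975 319.401627107265 199.77379860781681 [[-0.993, -0.12, -0.0], [-0.066, 0.546, -0.835], [0.101, -0.829, -0.55]] [0.50255142 0.13156113 1.11705822]
fence [([312.1, 246.0], 0.71)]
pivot_bolt [([299.5, 259.2], 0.59)]
stud [([302.3, 253.1], 0.8), ([319.4, 222.3], 0.28)]
strap_hole [([320.3, 218.3], 0.64)]
strap_slot [([318.1, 221.1], 0.64), ([298.5, 253.0], 0.16)]
strap_knob [([317.5, 220.7], 0.65)]
rack_center [([284.7, 242.0], 0.93), ([413.1, 192.2], 0.71), ([420.0, 317.2], 0.62)]
shaker0_center [([300.0, 229.4], 0.8)]
shaker1_center [([282.8, 225.0], 0.81), ([300.1, 254.2], 0.62)]
shaker2_center [([269.8, 221.6], 0.53), ([300.5, 254.7], 0.3)]
tumbler_board []
jar [([271.5, 264.5], 0.74), ([278.6, 181.3], 0.53)]
board [([299.8, 255.3], 0.59)]
```

```bash
python3 - <<'E'
import cv2
a=cv2.imread('pics/scene0.png')[110:350,160:480]; b=cv2.imread('pics/side0.png')[130:370,160:480]
cv2.imwrite('pics/a.png',cv2.resize(a,None,fx=2.5,fy=2.5,interpolation=cv2.INTER_CUBIC))
cv2.imwrite('pics/b.png',cv2.resize(b,None,fx=2.5,fy=2.5,interpolation=cv2.INTER_CUBIC))
E
```

```text
(no output)
```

View pics/a.png

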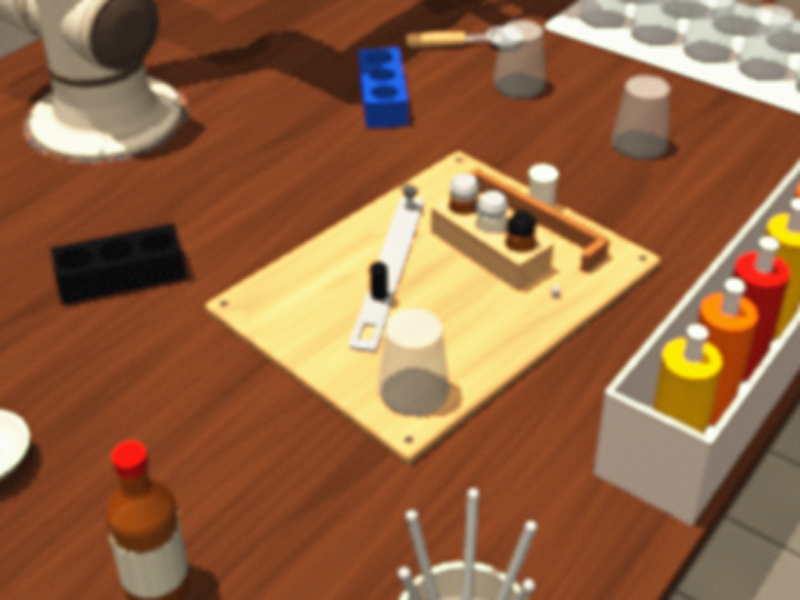

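View pics/b.png

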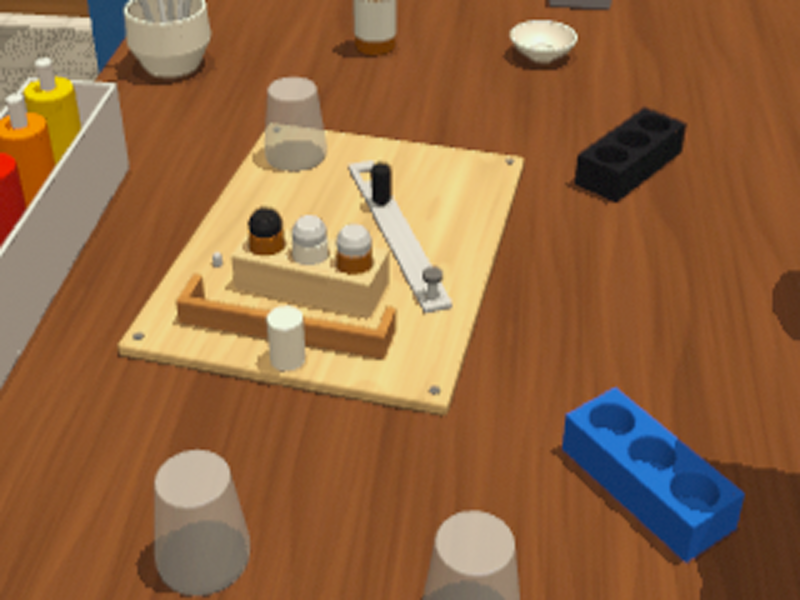

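The views show the light rack with shakers (scene crop ~(490,240)), fence behind it, and the strap lying out to the knob (380,280) and slot (368,330). The black and blue racks are decoys. I'll fit the board, strap and rack poses from both views.

```bash
cat > fit.py <<'E'
import numpy as np
from scipy.optimize import least_squares
def rz(a): c,s=np.cos(a),np.sin(a); return np.array([[c,-s,0],[s,c,0],[0,0,1.]])
def T(x,y,a,p,z=0): return np.asarray(p)@rz(a).T+[x,y,z]
def proj(cam,X):
    c=X@np.array(cam['R']).T+cam['t']; return np.c_[cam['fx']*c[:,0]/c[:,2]+cam['cx'],cam['fy']*c[:,1]/c[:,2]+cam['cy']]
E
python3 - <<'E'
from station import viewer
from fit import *
cs=viewer.capture('scene'); cd=viewer.capture('side')
B=lambda p:('b',p); S=lambda p:('s',p); R=lambda p:('r',p)
sc=[(460,152,B([-155,135,14])),(660,260,B([155,135,14])),(410,458,B([155,-275,14])),(207,303,B([-155,-275,14])),
(556,290,B([110,0,25])),(410,190,B([-110,0,47])),
(379,266,S([165,0,51])),(379,297,S([165,0,6])),(368,331,S([220,0,3])),
(432,235,R([-70,-28,0])),(525,288,R([70,-28,0])),(432,208,R([-70,-28,40])),(525,262,R([70,-28,40])),(551,245,R([70,28,40])),(552,268,R([70,28,0]))]
sd=[(445,404,B([-155,135,14])),(122,347,B([155,135,14])),(523,156,B([-155,-275,14])),(270,128,B([155,-275,14])),
(217,259,B([110,0,22])),(432,272,B([-110,0,47])),
(382,168,S([165,0,51])),(382,204,S([165,0,6])),(364,172,S([220,0,3])),
(235,283,R([70,28,0])),(367,313,R([-70,28,0])),(235,262,R([70,28,40])),(370,289,R([-70,28,40])),(388,252,R([-70,-28,40])),(388,283,R([-70,-28,0]))]
def w(q,f,p):
    p=np.array([p])/1000
    b=q[:3]
    if f=='s': p=T(-.11,0,q[3],p,.014)
    if f=='r': p=T(q[4],q[5],q[6],p,.014)
    return T(b[0],b[1],b[2],p)
def res(q):
    o=[]
    for cam,L,dv in((cs,sc,110),(cd,sd,130)):
        for u,v,(f,p) in L: o.append(proj(cam,w(q,f,p))[0]-[160+u/2.5,dv+v/2.5])
    return np.array(o)
best=min((least_squares(lambda q:res(q).ravel(),[.5,.2,a,-1.2,.01,.01,0],loss='soft_l1') for a in(-3,-1.5,0,1.5)),key=lambda s:s.cost)
q=best.x; print(q.round(4)); print(np.hypot(*res(q).T).round(1)); np.save('q.npy',q)
for n,f,p in(('stud','b',[110,0,14]),('pivot','b',[-110,0,14]),('knob','s',[165,0,28.5]),('slot','s',[220,0,0]),('rackc','r',[0,0,20]),('home knob','b',[55,0,42.5]),('fence','b',[12,84,14]),('tumb','b',[102,-209,14])): print(n,w(q,f,p)[0].round(4))
E
```

```text
[ 0.5773  0.0451 -0.1322 -1.0039  0.0078  0.0107 -0.0303]
[1.4 0.9 0.7 1.7 0.7 0.7 0.6 0.3 1.  1.4 2.5 1.3 1.4 2.7 0.3 1.2 3.1 0.8
 2.1 0.6 0.8 1.2 1.2 2.4 4.1 2.8 2.5 1.2 0.6 0.4]
stud [0.6863 0.0306 0.014 ]
pivot [0.4683 0.0596 0.014 ]
knob [ 0.5377 -0.0901  0.0425]
slot [ 0.5609 -0.1399  0.014 ]
rackc [0.5864 0.0546 0.034 ]
home knob [0.6318 0.0378 0.0425]
fence [0.6003 0.1268 0.014 ]
tumb [ 0.6509 -0.1755  0.014 ]
```

```bash
cat >> fit.py <<'E'
from scipy.spatial.transform import Rotation as Ro, Slerp
def bpose(bx,by,z,yaw=0,q=None):
    """tool down, tool z=board+y, tool y=board -x, extra ccw yaw (rad); mm board coords -> world, z TCP in m"""
    q=np.load('q.npy') if q is None else q
    p=T(q[0],q[1],q[2],[[bx/1000,by/1000,0]])[0]; p[2]=z
    M=np.array([[0,-1,0],[0,0,1],[-1,0,0]],float)
    return p,rz(q[2]+yaw)@M
def plan(s,tgt,n=1):
    p0,R0=np.array(s['tcp_pos']),np.array(s['ee_rot']); p1,R1=tgt
    sl=Slerp([0,1],Ro.from_matrix([R0,R1]))
    for i in range(n):
        a=i/n;b=(i+1)/n;Ra=sl(a);Rb=sl(b)
        d=Ra.inv().apply((p1-p0)/n)/.75; w=(Ra.inv()*Rb).as_rotvec()/np.pi
        print('t',d.round(4),'a',w.round(4))
E
python3 - <<'E'
from station import r,viewer
from fit import *
print(viewer.capture('wrist')['mount'])
plan(r.sense(),bpose(20,-70,.32),5)
E
```

```text
[[ 4.43981717e-04 -2.57200994e-01  9.66357828e-01 -1.76814742e-01]
 [ 9.99999032e-01 -1.15993610e-03 -7.68160598e-04 -2.34815720e-04]
 [ 1.31848500e-03  9.66357234e-01  2.57200230e-01 -6.92897994e-02]
 [ 0.00000000e+00  0.00000000e+00  0.00000000e+00  1.00000000e+00]]
t [-0.03    0.1213 -0.1503] a [ 0.0868 -0.     -0.    ]
t [-0.03    0.0764 -0.1774] a [ 0.0868 -0.     -0.    ]
t [-0.03    0.0257 -0.1914] a [ 0.0868 -0.     -0.    ]
t [-0.03   -0.0268 -0.1913] a [ 0.0868 -0.     -0.    ]
t [-0.03   -0.0773 -0.177 ] a [ 0.0868 -0.     -0.    ]
```

Request:
play_rows(commands=[{"fingers": -1,"tx": -0.03,"ty": 0.1213,"tz": -0.1503,"ax": 0.0868,"ay": 0,"az": 0},{"fingers": -1,"tx": -0.03,"ty": 0.1213,"tz": -0.1503,"ax": 0.0868,"ay": 0,"az": 0},{"fingers": -1,"tx": -0.03,"ty": 0.1213,"tz": -0.1503,"ax": 0.0868,"ay": 0,"az": 0},{"fingers": -1,"tx": -0.03,"ty": 0.1213,"tz": -0.1503,"ax": 0.0868,"ay": 0,"az": 0},{"fingers": -1,"tx": -0.03,"ty": 0.1213,"tz": -0.1503,"ax": 0.0868,"ay": 0,"az": 0}])

```text
time_s: 1.97
tcp_pos: [0.2856, 0.4631, 0.2319]
ee_rot: [[0.001, -0.577, -0.817], [0.001, -0.817, 0.577], [-1.0, -0.002, 0.0]]
wrist_force: [-0.5, 0.3, 0.0]
gripper_width: 1.002
```

Request:
play_rows(commands=[{"fingers": -1,"tx": -0.03,"ty": 0.0764,"tz": -0.1774,"ax": 0.0868,"ay": 0,"az": 0},{"fingers": -1,"tx": -0.03,"ty": 0.0764,"tz": -0.1774,"ax": 0.0868,"ay": 0,"az": 0},{"fingers": -1,"tx": -0.03,"ty": 0.0764,"tz": -0.1774,"ax": 0.0868,"ay": 0,"az": 0},{"fingers": -1,"tx": -0.03,"ty": 0.0764,"tz": -0.1774,"ax": 0.0868,"ay": 0,"az": 0},{"fingers": -1,"tx": -0.03,"ty": 0.0764,"tz": -0.1774,"ax": 0.0868,"ay": 0,"az": 0}])

```text
time_s: 2.38
tcp_pos: [0.3614, 0.3405, 0.254]
ee_rot: [[0.001, -0.776, -0.631], [0.001, -0.631, 0.776], [-1.0, -0.002, 0.0]]
wrist_force: [-0.1, 0.5, 1.0]
gripper_width: 1.001
```

Request:
play_rows(commands=[{"fingers": -1,"tx": -0.03,"ty": 0.0257,"tz": -0.1914,"ax": 0.0868,"ay": 0,"az": 0},{"fingers": -1,"tx": -0.03,"ty": 0.0257,"tz": -0.1914,"ax": 0.0868,"ay": 0,"az": 0},{"fingers": -1,"tx": -0.03,"ty": 0.0257,"tz": -0.1914,"ax": 0.0868,"ay": 0,"az": 0},{"fingers": -1,"tx": -0.03,"ty": 0.0257,"tz": -0.1914,"ax": 0.0868,"ay": 0,"az": 0},{"fingers": -1,"tx": -0.03,"ty": 0.0257,"tz": -0.1914,"ax": 0.0868,"ay": 0,"az": 0}])

```text
time_s: 2.8
tcp_pos: [0.4376, 0.2178, 0.276]
ee_rot: [[0.002, -0.917, -0.399], [0.001, -0.399, 0.917], [-1.0, -0.002, -0.0]]
wrist_force: [-0.4, 0.2, -0.5]
gripper_width: 0.998
```

Request:
play_rows(commands=[{"fingers": -1,"tx": -0.03,"ty": -0.0268,"tz": -0.1913,"ax": 0.0868,"ay": 0,"az": 0},{"fingers": -1,"tx": -0.03,"ty": -0.0268,"tz": -0.1913,"ax": 0.0868,"ay": 0,"az": 0},{"fingers": -1,"tx": -0.03,"ty": -0.0268,"tz": -0.1913,"ax": 0.0868,"ay": 0,"az": 0},{"fingers": -1,"tx": -0.03,"ty": -0.0268,"tz": -0.1913,"ax": 0.0868,"ay": 0,"az": 0},{"fingers": -1,"tx": -0.03,"ty": -0.0268,"tz": -0.1913,"ax": 0.0868,"ay": 0,"az": 0}])

```text
time_s: 3.22
tcp_pos: [0.514, 0.0948, 0.2978]
ee_rot: [[0.001, -0.991, -0.137], [-0.0, -0.137, 0.991], [-1.0, -0.001, -0.0]]
wrist_force: [-0.2, 0.6, 0.0]
gripper_width: 1.0
```

Request:
play_rows(commands=[{"fingers": -1,"tx": -0.03,"ty": -0.0773,"tz": -0.177,"ax": 0.0868,"ay": 0,"az": 0},{"fingers": -1,"tx": -0.03,"ty": -0.0773,"tz": -0.177,"ax": 0.0868,"ay": 0,"az": 0},{"fingers": -1,"tx": -0.03,"ty": -0.0773,"tz": -0.177,"ax": 0.0868,"ay": 0,"az": 0},{"fingers": -1,"tx": -0.03,"ty": -0.0773,"tz": -0.177,"ax": 0.0868,"ay": 0,"az": 0},{"fingers": -1,"tx": -0.03,"ty": -0.0773,"tz": -0.177,"ax": 0.0868,"ay": 0,"az": 0}])

```text
time_s: 3.63
tcp_pos: [0.5903, -0.0284, 0.3193]
ee_rot: [[-0.0, -0.991, 0.134], [-0.001, 0.134, 0.991], [-1.0, 0.0, -0.001]]
wrist_force: [0.2, 0.9, 0.0]
gripper_width: 1.001
```

```bash
python3 - <<'E'
from station import r,viewer
from fit import *
import cv2,pickle
s=r.sense(); p=viewer.capture('wrist'); pickle.dump((s,p),open('w1.pkl','wb'))
print(s['time_s'],s['tcp_pos'],s['joints'],p['fx'],p['cx'],p['cy'])
plan(s,bpose(20,-70,.32))
cv2.imwrite('pics/w1.png',cv2.resize(p['image'][:,:,::-1],(800,500),interpolation=cv2.INTER_CUBIC))
E
```

```text
3.6333 [ 0.59026405 -0.02839602  0.31932279] [ 1.29536707e+01  1.56129316e+01  6.87670783e+00  3.40620502e-02
 -8.12778409e+01 -2.06582910e+01] 309.70691628693146 321.09536585499876 200.99175899268712
t [-0.0009  0.0034  0.0015] a [-0.0007 -0.0002 -0.    ]
```

View pics/w1.png

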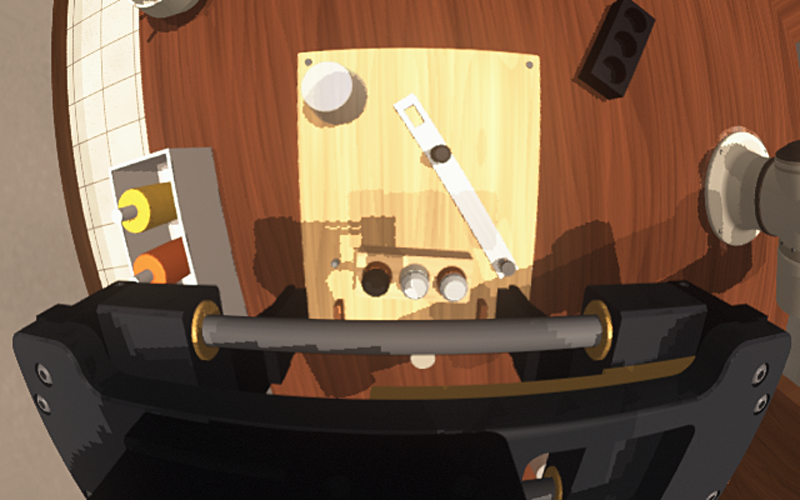

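The wrist view shows the knob top at (441,153), slot (411,109), pivot head (507,268), stud (336,264), and rack front face at (357–474, ~250–262). I'll refit the poses from these.

```bash
cat >> fit.py <<'E'
def wproj(s,p,X):
    m=np.array(p['mount']); R=np.array(s['ee_rot'])
    c=((X-np.array(s['tcp_pos']))@R-m[:3,3])@m[:3,:3]
    th=np.arctan2(np.hypot(c[:,0],c[:,1]),c[:,2]); k=th/np.hypot(c[:,0],c[:,1])
    return np.c_[p['fx']*k*c[:,0]+p['cx'],p['fy']*k*c[:,1]+p['cy']]
def w(q,f,p):
    p=np.array([p])/1000
    if f=='s': p=T(-.11,0,q[3],p,.014)
    if f=='r': p=T(q[4],q[5],q[6],p,.014)
    return T(q[0],q[1],q[2],p)
def wfit(s,p,L,sc=1.25,prior=None):
    q0=np.load('q.npy')
    res=lambda q:np.array([wproj(s,p,w(q,f,x))[0]-np.array([u,v])/sc for u,v,f,x in L])
    f=(lambda q:res(q).ravel()) if prior is None else (lambda q:np.r_[res(q).ravel(),(q-q0)/prior])
    o=least_squares(f,q0,loss='soft_l1'); return o.x,res(o.x)
E
python3 - <<'E'
from fit import *
import pickle
s,p=pickle.load(open('w1.pkl','rb'))
L=[(540,54,'b',[-155,-275,14]),(298,52,'b',[155,-275,14]),(336,263,'b',[110,0,24]),(507,267,'b',[-110,0,45]),
(441,152,'s',[165,0,51]),(411,109,'s',[220,0,3]),
(357,247,'r',[70,-28,0]),(474,256,'r',[-70,-28,0]),(357,258,'r',[70,-28,40]),(475,264,'r',[-70,-28,40]),(377,278,'r',[45,0,74]),(416,281,'r',[0,0,74]),(454,283,'r',[-45,0,74])]
q0=np.load('q.npy'); q,e=wfit(s,p,L); print(q0.round(4));print(q.round(4)); print(e.round(1).tolist())
print([ (wproj(s,p,w(q0,f,x))[0]-np.array([u,v])/1.25).round(1).tolist() for u,v,f,x in L])
E
```

```text
[ 0.5773  0.0451 -0.1322 -1.0039  0.0078  0.0107 -0.0303]
[ 0.5755  0.0451 -0.1328 -0.9971  0.0077  0.0137 -0.0741]
[[-0.2, -0.5], [-1.0, -1.3], [-1.4, -0.2], [1.0, -0.1], [0.0, 0.5], [1.4, 4.8], [3.4, -0.7], [-4.1, -2.0], [0.8, -3.0], [-0.5, -1.4], [-0.9, 7.8], [-0.2, 7.6], [1.0, 7.9]]
[[-1.3, -0.5], [-2.2, -1.0], [-2.4, -0.0], [-0.1, -0.0], [-0.6, 0.2], [1.0, 4.5], [1.4, -0.6], [-5.8, -5.5], [-1.5, -2.8], [-2.3, -5.2], [-2.4, 7.3], [-1.5, 5.7], [-0.2, 4.7]]
```

```bash
python3 - <<'E'
from station import r
from fit import *
q=np.load('q.npy'); q[0]=.5764; q[2]=-.1325; q[3]=-1.0; q[5]=.012; q[6]=-.06; np.save('q.npy',q)
s=r.sense(); plan(s,bpose(8,-60,.15)); a=bpose(8,-60,.15); plan(dict(tcp_pos=a[0],ee_rot=a[1]),bpose(8,-60,.053))
E
```

```text
t [0.2254 0.0185 0.013 ] a [-0.0002  0.     -0.0004]
t [0.1293 0.     0.    ] a [0. 0. 0.]
```

Request:
play_rows(commands=[{"fingers": -1,"tx": 0.225,"ty": 0.0185,"tz": 0.013,"ax": 0,"ay": 0,"az": 0},{"fingers": -1,"tx": 0.225,"ty": 0.0185,"tz": 0.013,"ax": 0,"ay": 0,"az": 0},{"fingers": -1,"tx": 0.225,"ty": 0.0185,"tz": 0.013,"ax": 0,"ay": 0,"az": 0},{"fingers": -1,"tx": 0.225,"ty": 0.0185,"tz": 0.013,"ax": 0,"ay": 0,"az": 0},{"fingers": -1,"tx": 0.225,"ty": 0.0185,"tz": 0.013,"ax": 0,"ay": 0,"az": 0}])

```text
time_s: 4.1
tcp_pos: [0.5684, -0.0136, 0.143]
ee_rot: [[-0.018, -0.991, 0.13], [-0.001, 0.13, 0.991], [-1.0, 0.017, -0.003]]
wrist_force: [-2.1, -0.7, -0.6]
gripper_width: 1.003
```

Request:
play_rows(commands=[{"fingers": -1,"tx": 0.065,"ty": 0,"tz": 0,"ax": 0,"ay": 0,"az": 0},{"fingers": -1,"tx": 0.1,"ty": 0,"tz": 0,"ax": 0,"ay": 0,"az": 0},{"fingers": -1,"tx": 0.129,"ty": 0,"tz": 0,"ax": 0,"ay": 0,"az": 0},{"fingers": -1,"tx": 0.129,"ty": 0,"tz": 0,"ax": 0,"ay": 0,"az": 0},{"fingers": -1,"tx": 0.129,"ty": 0,"tz": 0,"ax": 0,"ay": 0,"az": 0}])

```text
time_s: 4.52
tcp_pos: [0.5765, -0.0144, 0.0557]
ee_rot: [[0.0, -0.992, 0.129], [-0.001, 0.129, 0.992], [-1.0, -0.001, -0.001]]
wrist_force: [1.3, 0.1, 0.7]
gripper_width: 0.998
```

```bash
python3 - <<'E'
from station import r,viewer
from fit import *
import cv2
s=r.sense(); print(s['tcp_pos'],s['wrist_force'])
plan(s,bpose(8,-35,.053)); plan(s,bpose(8,18.5,.053))
a=viewer.capture('scene')['image'][150:270,260:420]; b=viewer.capture('side')['image'][180:300,200:360]
cv2.imwrite('pics/p1.png',cv2.resize(np.hstack([a,b])[:,:,::-1],None,fx=2.5,fy=2.5,interpolation=cv2.INTER_CUBIC))
E
```

```text
[ 0.57649896 -0.01437022  0.05569532] [1.27670823 0.05048366 0.73990224]
t [ 0.0036 -0.0002  0.0319] a [ 0.001  -0.0002  0.0002]
t [ 0.0035 -0.0004  0.1032] a [ 0.001  -0.0002  0.0002]
```

View pics/p1.png

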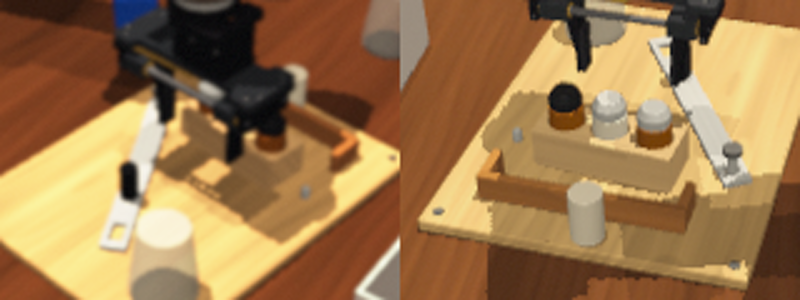

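The fingers sit clear in front of the rack. Now a slow push.

Request:
play_rows(commands=[{"fingers": -1,"tx": 0.003,"ty": 0,"tz": 0.01,"ax": 0.001,"ay": 0,"az": 0},{"fingers": -1,"tx": 0.003,"ty": 0,"tz": 0.018,"ax": 0.001,"ay": 0,"az": 0},{"fingers": -1,"tx": 0.003,"ty": 0,"tz": 0.024,"ax": 0.001,"ay": 0,"az": 0},{"fingers": -1,"tx": 0.003,"ty": 0,"tz": 0.03,"ax": 0.001,"ay": 0,"az": 0},{"fingers": -1,"tx": 0.003,"ty": 0,"tz": 0.034,"ax": 0.001,"ay": 0,"az": 0}])

```text
time_s: 5.03
tcp_pos: [0.5793, 0.0107, 0.0529]
ee_rot: [[0.001, -0.991, 0.134], [0.0, 0.134, 0.991], [-1.0, -0.001, 0.0]]
wrist_force: [-0.4, 0.1, 0.5]
gripper_width: 0.997
```

Request:
play_rows(commands=[{"fingers": -1,"tx": 0,"ty": 0,"tz": 0.004,"ax": 0,"ay": 0,"az": 0},{"fingers": -1,"tx": 0,"ty": 0,"tz": 0.008,"ax": 0,"ay": 0,"az": 0},{"fingers": -1,"tx": 0,"ty": 0,"tz": 0.012,"ax": 0,"ay": 0,"az": 0},{"fingers": -1,"tx": 0,"ty": 0,"tz": 0.016,"ax": 0,"ay": 0,"az": 0},{"fingers": -1,"tx": 0,"ty": 0,"tz": 0.02,"ax": 0,"ay": 0,"az": 0}])

```text
time_s: 5.45
tcp_pos: [0.581, 0.0249, 0.0523]
ee_rot: [[-0.0, -0.991, 0.134], [-0.0, 0.134, 0.991], [-1.0, 0.0, -0.0]]
wrist_force: [-0.0, -1.1, -0.0]
gripper_width: 0.998
```

Request:
play_rows(commands=[{"fingers": -1,"tx": 0,"ty": 0,"tz": 0.004,"ax": 0,"ay": 0,"az": 0},{"fingers": -1,"tx": 0,"ty": 0,"tz": 0.008,"ax": 0,"ay": 0,"az": 0},{"fingers": -1,"tx": 0,"ty": 0,"tz": 0.012,"ax": 0,"ay": 0,"az": 0},{"fingers": -1,"tx": 0,"ty": 0,"tz": 0.016,"ax": 0,"ay": 0,"az": 0},{"fingers": -1,"tx": 0,"ty": 0,"tz": 0.02,"ax": 0,"ay": 0,"az": 0}])

```text
time_s: 5.87
tcp_pos: [0.5849, 0.0384, 0.0546]
ee_rot: [[0.004, -0.991, 0.135], [-0.001, 0.135, 0.991], [-1.0, -0.004, -0.001]]
wrist_force: [0.6, -6.9, 9.1]
gripper_width: 1.001
```

Request:
play_rows(commands=[{"fingers": -1,"tx": 0,"ty": 0,"tz": 0.004,"ax": 0,"ay": 0,"az": 0},{"fingers": -1,"tx": 0,"ty": 0,"tz": 0.008,"ax": 0,"ay": 0,"az": 0},{"fingers": -1,"tx": 0,"ty": 0,"tz": 0.012,"ax": 0,"ay": 0,"az": 0},{"fingers": -1,"tx": 0,"ty": 0,"tz": 0.016,"ax": 0,"ay": 0,"az": 0},{"fingers": -1,"tx": 0,"ty": 0,"tz": 0.018,"ax": 0,"ay": 0,"az": 0}])

```text
time_s: 6.28
tcp_pos: [0.5873, 0.0499, 0.0581]
ee_rot: [[0.005, -0.991, 0.132], [-0.005, 0.132, 0.991], [-1.0, -0.005, -0.005]]
wrist_force: [-2.2, -13.0, 25.5]
gripper_width: 1.0
```

```bash
python3 - <<'E'
from station import r
from fit import *
s=r.sense(); print(s['tcp_pos'],s['wrist_force']); plan(s,bpose(8,18.5,.053))
E
```

```text
[0.58731753 0.04990447 0.05808757] [ -2.18779055 -12.99872051  25.50519502]
t [0.0067 0.003  0.0164] a [-0.     -0.0014  0.0017]
```

```bash
python3 - <<'E'
from station import r,viewer
from fit import *
import cv2
a=viewer.capture('scene')['image'][150:270,280:420]; b=viewer.capture('side')['image'][180:300,220:360]
cv2.imwrite('pics/p2.png',cv2.resize(np.hstack([a,b])[:,:,::-1],None,fx=2.8,fy=4,interpolation=cv2.INTER_CUBIC))
s=r.sense();print(s['wrist_force'],s['moment'],s['time_s'])
E
```

```text
[ -0.98163078 -11.88244389  22.69745814] [-3.65934527  0.84664582 -0.2698905 ] 6.3833
```

View pics/p2.png

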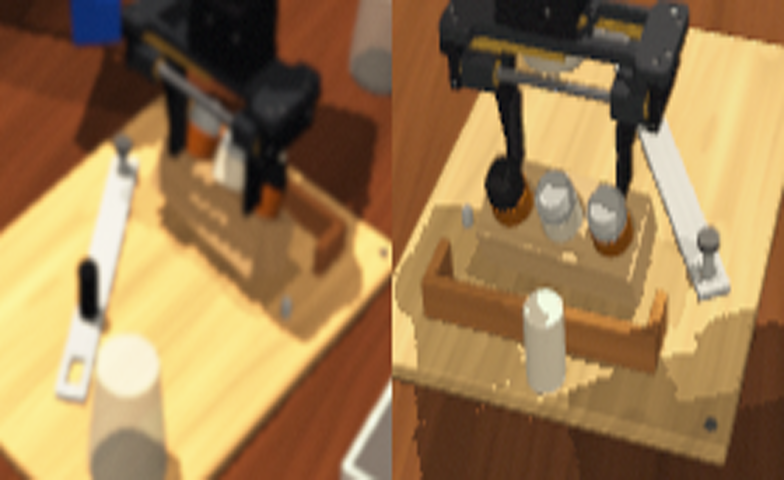

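```bash
python3 - <<'E'
from station import r,viewer
from fit import *
import cv2
a=viewer.capture('scene')['image'][170:250,315:395]; b=viewer.capture('side')['image'][200:280,230:310]
cv2.imwrite('pics/p3.png',cv2.resize(np.hstack([a,b])[:,:,::-1],None,fx=5,fy=5,interpolation=cv2.INTER_CUBIC))
E
```

```text
(no output)
```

View pics/p3.png

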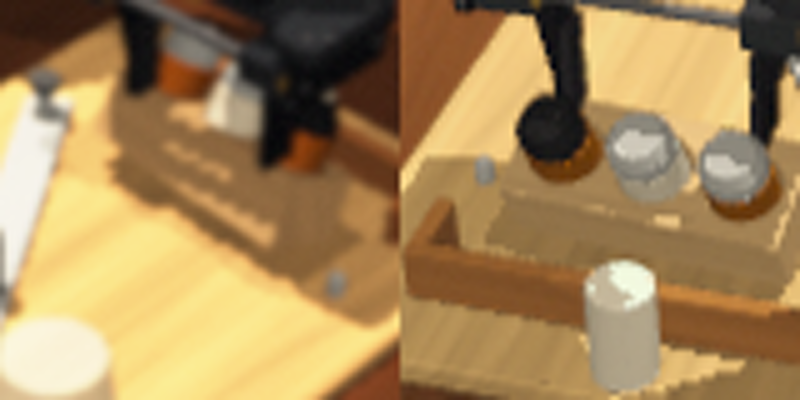

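The rack has tipped back with its front raised, and the tool sees 23 N upward. I'll back off slowly so the rack settles, then look.

Request:
play_rows(commands=[{"fingers": -1,"tx": -0.002,"ty": 0,"tz": -0.003,"ax": 0,"ay": 0,"az": 0},{"fingers": -1,"tx": -0.004,"ty": 0,"tz": -0.006,"ax": 0,"ay": 0,"az": 0},{"fingers": -1,"tx": -0.005,"ty": 0,"tz": -0.009,"ax": 0,"ay": 0,"az": 0},{"fingers": -1,"tx": -0.005,"ty": 0,"tz": -0.012,"ax": 0,"ay": 0,"az": 0},{"fingers": -1,"tx": -0.005,"ty": 0,"tz": -0.015,"ax": 0,"ay": 0,"az": 0}])

```text
time_s: 6.9
tcp_pos: [0.5833, 0.0416, 0.056]
ee_rot: [[-0.0, -0.991, 0.134], [-0.0, 0.134, 0.991], [-1.0, 0.0, -0.0]]
wrist_force: [1.2, -2.6, 0.5]
gripper_width: 0.998
```

Request:
play_rows(commands=[{"fingers": -1,"tx": 0,"ty": 0,"tz": -0.003,"ax": 0,"ay": 0,"az": 0},{"fingers": -1,"tx": 0,"ty": 0,"tz": -0.006,"ax": 0,"ay": 0,"az": 0},{"fingers": -1,"tx": 0,"ty": 0,"tz": -0.01,"ax": 0,"ay": 0,"az": 0},{"fingers": -1,"tx": 0,"ty": 0,"tz": -0.015,"ax": 0,"ay": 0,"az": 0},{"fingers": -1,"tx": 0,"ty": 0,"tz": -0.02,"ax": 0,"ay": 0,"az": 0}])

```text
time_s: 7.32
tcp_pos: [0.5807, 0.0269, 0.0555]
ee_rot: [[-0.001, -0.991, 0.134], [0.0, 0.134, 0.991], [-1.0, 0.001, -0.0]]
wrist_force: [-0.2, -0.1, 0.1]
gripper_width: 0.997
```

```bash
python3 - <<'E'
from station import r,viewer
from fit import *
import cv2,pickle
s=r.sense(); q=np.load('q.npy'); print(s['wrist_force'],s['moment'],s['tcp_pos'], (rz(-q[2])@(s['tcp_pos']-np.r_[q[:2],0])).round(4))
W=viewer.capture('wrist'); pickle.dump((s,W),open('w2.pkl','wb'))
a=viewer.capture('scene')['image'][170:250,315:395]; b=viewer.capture('side')['image'][200:280,230:310]
t=cv2.resize(np.hstack([a,b]),None,fx=5,fy=5,interpolation=cv2.INTER_CUBIC)
z=W['image'][130:210,240:400]
t=np.vstack([t[:,:],cv2.resize(z,(800,400),interpolation=cv2.INTER_CUBIC)])
cv2.imwrite('pics/p4.png',cv2.resize(t,None,fx=.75,fy=.75,interpolation=cv2.INTER_AREA)[:,:,::-1])
E
```

```text
[-0.24458373 -0.08199893  0.13669303] [ 0.03608882 -0.02538967 -0.06178016] [0.58067037 0.02687085 0.05550514] [ 0.0066 -0.0175  0.0555]
```

View pics/p4.png

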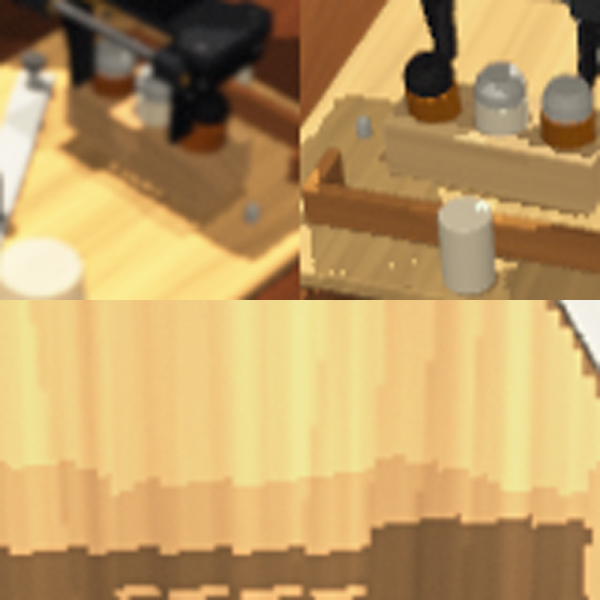

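```bash
python3 - <<'E'
from station import r,viewer
from fit import *
q=np.load('q.npy'); c={k:viewer.capture(k) for k in('scene','side')}
def ray(k,uv,z):
    C=c[k];R=np.array(C['R']);o=-R.T@C['t'];d=R.T@[(uv[0]-C['cx'])/C['fx'],(uv[1]-C['cy'])/C['fy'],1]
    X=o+d*(z-o[2])/d[2]; return ((rz(-q[2])@(X-np.r_[q[:2],0]))*1000).round(1)
sd=lambda x,y:(230+(x-300)/3.75,200+y/3.75); sc=lambda x,y:(315+x/3.75,170+y/3.75)
for n,k,p,z in(('back bot R','side',sd(388,173),.014),('back bot L','side',sd(597,213),.014),('back top R','side',sd(388,142),.054),('back top L','side',sd(597,188),.054),('stud','side',sd(365,118),.0265),('fence top near L of cap','side',sd(310,178),.042),('black cap top','side',sd(430,55),.09),
 ('stud sc','scene',sc(252,206),.0265),('finger tip sc','scene',sc(182,140),.0365),('pivot head','scene',sc(37,60),.047)): print(n,ray(k,p,z))
B=lambda x,y,z:T(q[0],q[1],q[2],[[x/1000,y/1000,z]])
for n,P in(('tip R',B(6.6+51,-17.5,.0365)),('tip L',B(6.6-51,-17.5,.0365))):
  for k,f in(('scene',lambda u:((u[0]-315)*3.75,(u[1]-170)*3.75)),('side',lambda u:(300+(u[0]-230)*3.75,(u[1]-200)*3.75))): print(n,k,np.round(f(proj(c[k],P)[0])))
E
```

```text
back bot R [79.7 32.5 14. ]
back bot L [-62.2  36.9  14. ]
back top R [69.8 49.1 54. ]
back top L [-69.1  59.7  54. ]
stud [109.   -3.6  26.5]
fence top near L of cap [110.  81.  42.]
black cap top [57.1  0.9 90. ]
stud sc [111.    0.6  26.5]
finger tip sc [33.3 13.8 36.5]
pivot head [-104.6    1.    47. ]
tip R scene [180. 174.]
tip R side [444. 105.]
tip L scene [ 77. 114.]
tip L side [593. 129.]
```

```bash
python3 - <<'E'
from station import r,viewer
from fit import *
import cv2
q=np.load('q.npy'); c=[viewer.capture(k) for k in('scene','side')]
K=lambda C:np.array([[C['fx'],0,C['cx']],[0,C['fy'],C['cy']],[0,0,1]])
P=[K(C)@np.c_[C['R'],C['t']] for C in c]
for n,a,b in(('p1 R',(354,213.2),(272.8,207.2)),('p1 L',(326,198),(312,212.8)),('now R',(315+182/3.75,170+140/3.75),(230+(440-300)/3.75,200+58/3.75)),('stud',(315+252/3.75,170+206/3.75),(230+65/3.75,200+118/3.75)),('cap2top now',(315+208/3.75,170+92/3.75),(230+130/3.75,200+53/3.75))):
    X=cv2.triangulatePoints(P[0],P[1],np.array(a,float).reshape(2,1),np.array(b,float).reshape(2,1)); X=(X[:3]/X[3]).ravel()
    print(n,((rz(-q[2])@(X-np.r_[q[:2],0]))*1000).round(1))
print(r.sense()['time_s'])
E
```

```text
p1 R [ 58.5 -58.   72.4]
p1 L [-42.1 -60.6  70.7]
now R [ 60.  -21.2  71.8]
stud [110.   -1.1  27.6]
cap2top now [55.6  8.9 96.6]
7.6667
```

Triangulation puts the open fingertips at about z=0.071, where I assumed 0.036. So they pushed the shakers and not the rack; the tips evidently retract when open. I'll lift and measure the tips at smaller openings.

Request:
play_rows(commands=[{"fingers": -1,"tx": -0.02,"ty": 0,"tz": -0.03,"ax": 0,"ay": 0,"az": 0},{"fingers": -1,"tx": -0.06,"ty": 0,"tz": -0.05,"ax": 0,"ay": 0,"az": 0},{"fingers": 0.3,"tx": -0.12,"ty": 0,"tz": -0.055,"ax": 0,"ay": 0,"az": 0},{"fingers": 0.3,"tx": -0.12,"ty": 0,"tz": -0.055,"ax": 0,"ay": 0,"az": 0},{"fingers": 0.3,"tx": -0.12,"ty": 0,"tz": -0.055,"ax": 0,"ay": 0,"az": 0}])

```text
time_s: 8.08
tcp_pos: [0.5781, -0.0136, 0.1499]
ee_rot: [[0.008, -0.991, 0.134], [0.002, 0.134, 0.991], [-1.0, -0.008, 0.003]]
wrist_force: [0.2, -1.2, -0.1]
gripper_width: 0.855
```

Request:
play_rows(commands=[{"fingers": 0.3,"tx": 0,"ty": 0,"tz": 0,"ax": 0,"ay": 0,"az": 0},{"fingers": 0.3,"tx": 0,"ty": 0,"tz": 0,"ax": 0,"ay": 0,"az": 0},{"fingers": 0.3,"tx": 0,"ty": 0,"tz": 0,"ax": 0,"ay": 0,"az": 0}])

```text
time_s: 8.33
tcp_pos: [0.5749, -0.0137, 0.1446]
ee_rot: [[-0.003, -0.991, 0.134], [-0.0, 0.134, 0.991], [-1.0, 0.003, -0.001]]
wrist_force: [-0.0, -0.7, -0.6]
gripper_width: 0.633
```

```bash
python3 - <<'E'
from station import r,viewer
from fit import *
import cv2
s=r.sense(); q=np.load('q.npy'); print(s['gripper_width'],(rz(-q[2])@(s['tcp_pos']-np.r_[q[:2],0])).round(4))
t=np.hstack([viewer.capture('scene')['image'][110:250,270:410],viewer.capture('side')['image'][120:260,210:350]])
cv2.imwrite('pics/p5.png',cv2.resize(t,None,fx=2.85,fy=2.85,interpolation=cv2.INTER_CUBIC)[:,:,::-1])
E
```

```text
0.6331339580110519 [ 0.0063 -0.0585  0.1446]
```

View pics/p5.png

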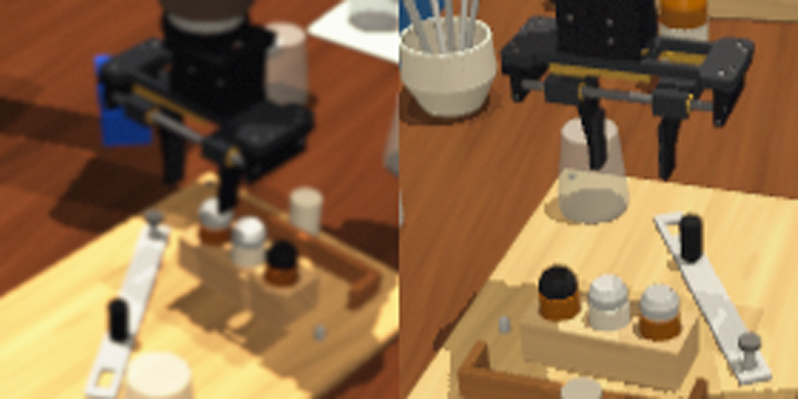

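```bash
cat >> fit.py <<'E'
def tri(c,pairs):
    import cv2
    q=np.load('q.npy'); K=lambda C:np.array([[C['fx'],0,C['cx']],[0,C['fy'],C['cy']],[0,0,1]])
    P=[K(C)@np.c_[C['R'],C['t']] for C in c]
    for n,a,b in pairs:
        X=cv2.triangulatePoints(P[0],P[1],np.array(a,float).reshape(2,1),np.array(b,float).reshape(2,1)); X=(X[:3]/X[3]).ravel()
        print(n,((rz(-q[2])@(X-np.r_[q[:2],0]))*1000).round(1))
E
python3 - <<'E'
from station import viewer
from fit import *
c=[viewer.capture(k) for k in('scene','side')]
f=lambda n,a,b:(n,(270+a[0]/2.85,110+a[1]/2.85),(210+(b[0]-399)/2.85,120+b[1]/2.85))
tri(c,[f('tipR',(228,208),(598,167)),f('tipL',(172,182),(668,178)),f('rod R blockbot',(228,170),(562,102)),f('capblack',(282,245),(557,268)),f('capwhite mid',(248,220),(607,278)),f('knobtop',(118,301),(690,217)),f('stud',(320,329),(504,317)),f('pivot',(153,215),(748,337))])
E
```

```text
tipR [ 36.7 -56.1 159.5]
tipL [-26.3 -59.  157.7]
rod R blockbot [ 59.9 -70.9 214.6]
capblack [55.   4.1 93.9]
capwhite mid [ 8.6  9.8 96.2]
knobtop [ -20.7 -139.    67.1]
stud [111.5  -2.2  27.3]
pivot [-108.2   -1.4   48.9]
```

The tips (z≈0.158 with the TCP at 0.145) sit about 14 mm behind the TCP, so the stated tool length is off by about 33 mm. The stud, bolt and knob all triangulate to their known heights within 2 mm. The rack and shakers are upright. I'll redo the push with the TCP at z≈0.018, which puts the tips at about 0.032.

Request:
play_rows(commands=[{"fingers": -1,"tx": 0.04,"ty": -0.002,"tz": 0,"ax": 0,"ay": 0,"az": 0},{"fingers": -1,"tx": 0.08,"ty": -0.002,"tz": 0,"ax": 0,"ay": 0,"az": 0},{"fingers": -1,"tx": 0.11,"ty": -0.002,"tz": 0,"ax": 0,"ay": 0,"az": 0},{"fingers": -1,"tx": 0.13,"ty": -0.002,"tz": 0,"ax": 0,"ay": 0,"az": 0},{"fingers": -1,"tx": 0.14,"ty": -0.002,"tz": 0,"ax": 0,"ay": 0,"az": 0}])

```text
time_s: 8.95
tcp_pos: [0.5755, -0.0144, 0.0383]
ee_rot: [[-0.005, -0.991, 0.134], [-0.001, 0.134, 0.991], [-1.0, 0.005, -0.002]]
wrist_force: [0.3, -0.1, 0.6]
gripper_width: 0.742
```

Request:
play_rows(commands=[{"fingers": -1,"tx": 0.01,"ty": 0,"tz": 0,"ax": 0,"ay": 0,"az": 0},{"fingers": -1,"tx": 0.02,"ty": 0,"tz": 0,"ax": 0,"ay": 0,"az": 0},{"fingers": -1,"tx": 0.027,"ty": 0,"tz": 0,"ax": 0,"ay": 0,"az": 0},{"fingers": -1,"tx": 0.027,"ty": 0,"tz": 0,"ax": 0,"ay": 0,"az": 0}])

```text
time_s: 9.28
tcp_pos: [0.5769, -0.0141, 0.0203]
ee_rot: [[-0.001, -0.991, 0.134], [-0.0, 0.134, 0.991], [-1.0, 0.001, -0.0]]
wrist_force: [0.2, -0.2, 0.2]
gripper_width: 0.981
```

```bash
python3 - <<'E'
from station import r
from fit import *
s=r.sense(); print(s['gripper_width'],s['wrist_force']); plan(s,bpose(8,18.5,.018))
E
```

```text
0.9811395944994108 [ 0.19170197 -0.24855884  0.19356047]
t [0.003  0.0007 0.1028] a [-0.0007 -0.0001 -0.0003]
```

Request:
play_rows(commands=[{"fingers": -1,"tx": 0.002,"ty": 0,"tz": 0.01,"ax": 0,"ay": 0,"az": 0},{"fingers": -1,"tx": 0.002,"ty": 0,"tz": 0.018,"ax": 0,"ay": 0,"az": 0},{"fingers": -1,"tx": 0.002,"ty": 0,"tz": 0.024,"ax": 0,"ay": 0,"az": 0},{"fingers": -1,"tx": 0.002,"ty": 0,"tz": 0.03,"ax": 0,"ay": 0,"az": 0},{"fingers": -1,"tx": 0.002,"ty": 0,"tz": 0.034,"ax": 0,"ay": 0,"az": 0}])

```text
time_s: 9.7
tcp_pos: [0.5811, 0.0121, 0.0198]
ee_rot: [[0.001, -0.991, 0.133], [0.0, 0.133, 0.991], [-1.0, -0.001, 0.0]]
wrist_force: [0.0, 0.4, -0.2]
gripper_width: 1.001
```

Request:
play_rows(commands=[{"fingers": -1,"tx": 0,"ty": 0,"tz": 0.004,"ax": 0,"ay": 0,"az": 0},{"fingers": -1,"tx": 0,"ty": 0,"tz": 0.008,"ax": 0,"ay": 0,"az": 0},{"fingers": -1,"tx": 0,"ty": 0,"tz": 0.012,"ax": 0,"ay": 0,"az": 0},{"fingers": -1,"tx": 0,"ty": 0,"tz": 0.016,"ax": 0,"ay": 0,"az": 0},{"fingers": -1,"tx": 0,"ty": 0,"tz": 0.02,"ax": 0,"ay": 0,"az": 0}])

```text
time_s: 10.12
tcp_pos: [0.5823, 0.0254, 0.0196]
ee_rot: [[-0.001, -0.991, 0.134], [-0.001, 0.134, 0.991], [-1.0, 0.001, -0.001]]
wrist_force: [0.2, -4.3, 2.4]
gripper_width: 1.003
```

Request:
play_rows(commands=[{"fingers": -1,"tx": 0,"ty": 0,"tz": 0.004,"ax": 0,"ay": 0,"az": 0},{"fingers": -1,"tx": 0,"ty": 0,"tz": 0.008,"ax": 0,"ay": 0,"az": 0},{"fingers": -1,"tx": 0,"ty": 0,"tz": 0.012,"ax": 0,"ay": 0,"az": 0},{"fingers": -1,"tx": 0,"ty": 0,"tz": 0.015,"ax": 0,"ay": 0,"az": 0},{"fingers": -1,"tx": 0,"ty": 0,"tz": 0.018,"ax": 0,"ay": 0,"az": 0}])

```text
time_s: 10.53
tcp_pos: [0.5839, 0.0386, 0.0196]
ee_rot: [[-0.001, -0.991, 0.134], [-0.001, 0.134, 0.991], [-1.0, 0.001, -0.001]]
wrist_force: [0.5, -5.1, 3.4]
gripper_width: 0.997
```

```bash
python3 - <<'E'
from station import r
from fit import *
s=r.sense(); print(s['wrist_force'],s['moment']); plan(s,bpose(8,18.5,.018))
E
```

```text
[ 0.54510249 -5.11443505  3.35864782] [-1.48556214  0.05969577  0.00439723]
t [0.0021 0.0005 0.0319] a [-0.0007 -0.0005 -0.0004]
```

A steady 5 N with no rise, so this is sliding. Continue.

Request:
play_rows(commands=[{"fingers": -1,"tx": 0,"ty": 0,"tz": 0.004,"ax": 0,"ay": 0,"az": 0},{"fingers": -1,"tx": 0,"ty": 0,"tz": 0.008,"ax": 0,"ay": 0,"az": 0},{"fingers": -1,"tx": 0,"ty": 0,"tz": 0.012,"ax": 0,"ay": 0,"az": 0},{"fingers": -1,"tx": 0,"ty": 0,"tz": 0.016,"ax": 0,"ay": 0,"az": 0},{"fingers": -1,"tx": 0,"ty": 0,"tz": 0.02,"ax": 0,"ay": 0,"az": 0}])

```text
time_s: 10.95
tcp_pos: [0.5858, 0.0534, 0.0196]
ee_rot: [[-0.002, -0.991, 0.134], [-0.001, 0.134, 0.991], [-1.0, 0.001, -0.002]]
wrist_force: [-0.9, -5.8, 2.8]
gripper_width: 1.001
```

Request:
play_rows(commands=[{"fingers": -1,"tx": 0,"ty": 0,"tz": 0.0025,"ax": 0,"ay": 0,"az": 0},{"fingers": -1,"tx": 0,"ty": 0,"tz": 0.005,"ax": 0,"ay": 0,"az": 0},{"fingers": -1,"tx": 0,"ty": 0,"tz": 0.0075,"ax": 0,"ay": 0,"az": 0}])

```text
time_s: 11.2
tcp_pos: [0.5866, 0.059, 0.0197]
ee_rot: [[-0.002, -0.991, 0.134], [-0.001, 0.134, 0.991], [-1.0, 0.001, -0.002]]
wrist_force: [-1.3, -5.9, 3.5]
gripper_width: 1.0
```

Request:
play_rows(commands=[{"fingers": -1,"tx": 0,"ty": 0,"tz": 0.002,"ax": 0,"ay": 0,"az": 0},{"fingers": -1,"tx": 0,"ty": 0,"tz": 0.003,"ax": 0,"ay": 0,"az": 0}])

```text
time_s: 11.37
tcp_pos: [0.5869, 0.0612, 0.0197]
ee_rot: [[-0.002, -0.991, 0.134], [-0.001, 0.134, 0.991], [-1.0, 0.001, -0.002]]
wrist_force: [-0.6, -5.2, 2.9]
gripper_width: 1.0
```

```bash
python3 - <<'E'
from station import r
from fit import *
s=r.sense(); print(s['wrist_force'],s['moment']); plan(s,bpose(8,18.5,.018))
E
```

```text
[-0.58451533 -5.21098472  2.86037823] [-1.63859707  0.12659433  0.05403507]
t [0.0022 0.0004 0.0015] a [-0.0006 -0.0005 -0.0004]
```

Request:
play_rows(commands=[{"fingers": -1,"tx": 0,"ty": 0,"tz": 0.0015,"ax": 0,"ay": 0,"az": 0},{"fingers": -1,"tx": 0,"ty": 0,"tz": 0.0025,"ax": 0,"ay": 0,"az": 0},{"fingers": -1,"tx": 0,"ty": 0,"tz": 0.0025,"ax": 0,"ay": 0,"az": 0}])

```text
time_s: 11.62
tcp_pos: [0.587, 0.0615, 0.0196]
ee_rot: [[-0.003, -0.991, 0.133], [-0.004, 0.133, 0.991], [-1.0, 0.002, -0.004]]
wrist_force: [0.2, -10.8, 3.3]
gripper_width: 0.999
```

Request:
play_rows(commands=[{"fingers": -1,"tx": 0,"ty": 0,"tz": 0.001,"ax": 0,"ay": 0,"az": 0},{"fingers": -1,"tx": 0,"ty": 0,"tz": 0.0015,"ax": 0,"ay": 0,"az": 0},{"fingers": -1,"tx": 0,"ty": 0,"tz": 0.0015,"ax": 0,"ay": 0,"az": 0}])

```text
time_s: 11.87
tcp_pos: [0.587, 0.0615, 0.0196]
ee_rot: [[-0.003, -0.991, 0.133], [-0.005, 0.133, 0.991], [-1.0, 0.003, -0.005]]
wrist_force: [0.9, -14.0, 4.7]
gripper_width: 0.999
```

The rack stopped at y=0.0615 while the force rose from 5 to 14 N, so it is on the fence. I'll retreat straight back and go above the knob.

Request:
play_rows(commands=[{"fingers": -1,"tx": 0,"ty": 0,"tz": -0.006,"ax": 0,"ay": 0,"az": 0},{"fingers": -1,"tx": 0,"ty": 0,"tz": -0.02,"ax": 0,"ay": 0,"az": 0},{"fingers": -1,"tx": 0,"ty": 0,"tz": -0.05,"ax": 0,"ay": 0,"az": 0},{"fingers": -1,"tx": -0.02,"ty": 0,"tz": -0.09,"ax": 0,"ay": 0,"az": 0},{"fingers": -1,"tx": -0.06,"ty": 0,"tz": -0.11,"ax": 0,"ay": 0,"az": 0}])

```text
time_s: 12.28
tcp_pos: [0.5728, -0.0186, 0.0608]
ee_rot: [[-0.01, -0.991, 0.136], [-0.0, 0.136, 0.991], [-1.0, 0.01, -0.002]]
wrist_force: [-0.0, -0.2, 0.4]
gripper_width: 1.0
```

Request:
play_rows(commands=[{"fingers": -1,"tx": -0.05,"ty": 0.01,"tz": -0.04,"ax": 0,"ay": 0,"az": 0},{"fingers": -1,"tx": -0.05,"ty": 0.03,"tz": -0.08,"ax": 0,"ay": 0,"az": 0},{"fingers": -1,"tx": -0.05,"ty": 0.038,"tz": -0.1,"ax": 0,"ay": 0,"az": 0},{"fingers": -1,"tx": -0.05,"ty": 0.038,"tz": -0.1,"ax": 0,"ay": 0,"az": 0},{"fingers": -1,"tx": -0.05,"ty": 0.038,"tz": -0.1,"ax": 0,"ay": 0,"az": 0}])

```text
time_s: 12.7
tcp_pos: [0.5379, -0.0876, 0.1015]
ee_rot: [[-0.0, -0.991, 0.136], [0.001, 0.136, 0.991], [-1.0, 0.0, 0.001]]
wrist_force: [-0.7, 0.2, 0.1]
gripper_width: 0.999
```

```bash
python3 - <<'E'
from station import r,viewer
from fit import *
import cv2,pickle
s=r.sense(); print(s['wrist_force'],s['tcp_pos']); plan(s,bpose(-21,-139,.1))
W=viewer.capture('wrist'); pickle.dump((s,W),open('w3.pkl','wb'))
a=viewer.capture('scene');b=viewer.capture('side')
for n in('strap_knob','rack_center','stud'): print(n,[[ (np.round(d['uv'],1).tolist(),round(d['score'],2)) for d in spotter.find_in(n,x)[:2]] for x in(a,b,W)] if 0 else '')
t=np.hstack([a['image'][120:260,270:410],b['image'][150:290,220:360]])
cv2.imwrite('pics/p6.png',cv2.resize(t,None,fx=2.85,fy=2.85,interpolation=cv2.INTER_CUBIC)[:,:,::-1])
E
```

```text
[-0.69816184  0.17842623  0.10603908] [ 0.53791775 -0.08755433  0.10146991]
t [ 0.002   0.0005 -0.0033] a [-0.0012  0.0002 -0.0001]
strap_knob 
rack_center 
stud
```

View pics/p6.png

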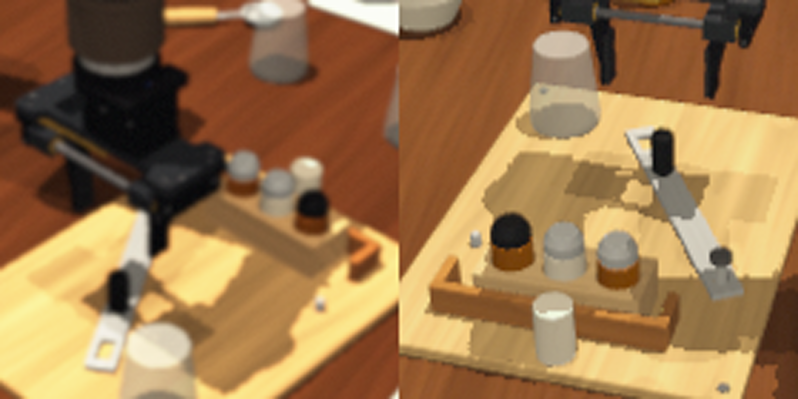

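The rack is home with its shakers upright. I'll cross-check the knob and fingertip positions from this picture.

```bash
python3 - <<'E'
from station import viewer
from fit import *
c=[viewer.capture(k) for k in('scene','side')]
f=lambda n,a,b:(n,(270+a[0]/2.85,120+a[1]/2.85),(220+(b[0]-399)/2.85,150+b[1]/2.85))
tri(c,[f('tipR',(158,253),(605,93)),f('tipL',(80,207),(712,95)),f('knobtop',(118,274),(662,133)),f('knobbot',(117,312),(662,172)),f('stud',(320,302),(476,237)),f('pivot',(152,0),(721,255))])
E
```

```text
tipR [  25.6 -129.1  108.9]
tipL [ -69.8 -137.1  115.7]
knobtop [ -21.  -139.1   65.3]
knobbot [ -20.3 -141.6   20. ]
stud [110.3   0.   23.2]
pivot [-173.3  117.5  174.3]
```

Request:
play_rows(commands=[{"fingers": -1,"tx": 0.03,"ty": 0,"tz": -0.003,"ax": -0.001,"ay": 0,"az": 0},{"fingers": -1,"tx": 0.06,"ty": 0,"tz": -0.003,"ax": -0.001,"ay": 0,"az": 0},{"fingers": -1,"tx": 0.085,"ty": 0,"tz": -0.003,"ax": -0.001,"ay": 0,"az": 0},{"fingers": -1,"tx": 0.1,"ty": 0,"tz": -0.003,"ax": -0.001,"ay": 0,"az": 0},{"fingers": -1,"tx": 0.111,"ty": 0,"tz": -0.003,"ax": -0.001,"ay": 0,"az": 0}])

```text
time_s: 13.37
tcp_pos: [0.5376, -0.0888, 0.0166]
ee_rot: [[-0.003, -0.991, 0.13], [-0.0, 0.13, 0.992], [-1.0, 0.003, -0.001]]
wrist_force: [0.4, -0.4, 0.2]
gripper_width: 0.999
```

Request:
play_rows(commands=[{"fingers": 1,"tx": 0,"ty": 0,"tz": 0,"ax": 0,"ay": 0,"az": 0},{"fingers": 1,"tx": 0,"ty": 0,"tz": 0,"ax": 0,"ay": 0,"az": 0},{"fingers": 1,"tx": 0,"ty": 0,"tz": 0,"ax": 0,"ay": 0,"az": 0},{"fingers": 1,"tx": 0,"ty": 0,"tz": 0,"ax": 0,"ay": 0,"az": 0},{"fingers": 1,"tx": 0,"ty": 0,"tz": 0,"ax": 0,"ay": 0,"az": 0}])

```text
time_s: 13.78
tcp_pos: [0.5389, -0.0893, 0.0195]
ee_rot: [[0.002, -0.991, 0.131], [0.0, 0.131, 0.991], [-1.0, -0.002, 0.0]]
wrist_force: [0.3, -0.6, -0.1]
gripper_width: 0.704
```

Request:
play_rows(commands=[{"fingers": 1,"tx": 0,"ty": 0,"tz": 0,"ax": 0,"ay": 0,"az": 0},{"fingers": 1,"tx": 0,"ty": 0,"tz": 0,"ax": 0,"ay": 0,"az": 0},{"fingers": 1,"tx": 0,"ty": 0,"tz": 0,"ax": 0,"ay": 0,"az": 0},{"fingers": 1,"tx": 0,"ty": 0,"tz": 0,"ax": 0,"ay": 0,"az": 0},{"fingers": 1,"tx": 0,"ty": 0,"tz": 0,"ax": 0,"ay": 0,"az": 0}])

```text
time_s: 14.2
tcp_pos: [0.5383, -0.0894, 0.0187]
ee_rot: [[0.0, -0.991, 0.131], [0.0, 0.131, 0.991], [-1.0, -0.0, 0.0]]
wrist_force: [-0.0, -0.5, 0.1]
gripper_width: 0.324
```

Request:
play_rows(commands=[{"fingers": 1,"tx": 0,"ty": 0,"tz": 0,"ax": 0,"ay": 0,"az": 0},{"fingers": 1,"tx": 0,"ty": 0,"tz": 0,"ax": 0,"ay": 0,"az": 0},{"fingers": 1,"tx": 0,"ty": 0,"tz": 0,"ax": 0,"ay": 0,"az": 0},{"fingers": 1,"tx": 0,"ty": 0,"tz": 0,"ax": 0,"ay": 0,"az": 0},{"fingers": 1,"tx": 0,"ty": 0,"tz": 0,"ax": 0,"ay": 0,"az": 0}])

```text
time_s: 14.62
tcp_pos: [0.5377, -0.0894, 0.0186]
ee_rot: [[-0.001, -0.991, 0.131], [-0.0, 0.131, 0.991], [-1.0, 0.001, -0.0]]
wrist_force: [-2.5, -0.0, 2.4]
gripper_width: 0.238
```

Request:
play_rows(commands=[{"fingers": 1,"tx": -0.003,"ty": 0,"tz": 0,"ax": 0,"ay": 0,"az": 0},{"fingers": 1,"tx": -0.006,"ty": 0,"tz": 0,"ax": 0,"ay": 0,"az": 0},{"fingers": 1,"tx": -0.009,"ty": 0,"tz": 0,"ax": 0,"ay": 0,"az": 0},{"fingers": 1,"tx": -0.009,"ty": 0,"tz": 0,"ax": 0,"ay": 0,"az": 0}])

```text
time_s: 14.95
tcp_pos: [0.5388, -0.0894, 0.0257]
ee_rot: [[0.001, -0.991, 0.131], [0.0, 0.131, 0.991], [-1.0, -0.001, 0.0]]
wrist_force: [-0.1, 0.8, -2.8]
gripper_width: 0.244
```

```bash
python3 - <<'E'
from station import r
from fit import *
s=r.sense(); q=np.load('q.npy'); print(s['wrist_force'],s['gripper_width'],(rz(-q[2])@(s['tcp_pos']-np.r_[q[:2],0])*1000).round(1))
pr=None
for a in np.linspace(-1,0,11):
    b=np.array([-110+165*np.cos(a),165*np.sin(a)])
    if pr is not None: d=b-pr; print(round(a,2),b.round(1),'ty',round(-d[0]/750,4),'tz',round(d[1]/750,4))
    pr=b
E
```

```text
[-0.13492999  0.81536629 -2.79803893] 0.2436064836071714 [ -19.5 -138.3   25.7]
-0.9 [  -7.4 -129.2] ty -0.0179 tz 0.0128
-0.8 [   5.  -118.4] ty -0.0165 tz 0.0145
-0.7 [  16.2 -106.3] ty -0.015 tz 0.0161
-0.6 [ 26.2 -93.2] ty -0.0133 tz 0.0175
-0.5 [ 34.8 -79.1] ty -0.0115 tz 0.0187
-0.4 [ 42.  -64.3] ty -0.0096 tz 0.0198
-0.3 [ 47.6 -48.8] ty -0.0075 tz 0.0207
-0.2 [ 51.7 -32.8] ty -0.0054 tz 0.0213
-0.1 [ 54.2 -16.5] ty -0.0033 tz 0.0217
0.0 [55.  0.] ty -0.0011 tz 0.022
```

The knob is gripped and the strap lifted 7 mm, with its full weight (2.8 N) felt. Now the swing.

Request:
play_rows(commands=[{"fingers": 1,"tx": 0,"ty": -0.009,"tz": 0.0063,"ax": 0,"ay": 0,"az": 0},{"fingers": 1,"tx": 0,"ty": -0.0175,"tz": 0.0126,"ax": 0,"ay": 0,"az": 0},{"fingers": 1,"tx": 0,"ty": -0.0255,"tz": 0.0195,"ax": 0,"ay": 0,"az": 0},{"fingers": 1,"tx": 0,"ty": -0.033,"tz": 0.0267,"ax": 0,"ay": 0,"az": 0}])

```text
time_s: 15.28
tcp_pos: [0.5654, -0.0726, 0.025]
ee_rot: [[-0.002, -0.991, 0.13], [-0.001, 0.13, 0.991], [-1.0, 0.002, -0.001]]
wrist_force: [-2.1, -1.3, -1.9]
gripper_width: 0.245
```

Request:
play_rows(commands=[{"fingers": 1,"tx": 0,"ty": -0.0077,"tz": 0.008,"ax": 0,"ay": 0,"az": 0},{"fingers": 1,"tx": 0,"ty": -0.015,"tz": 0.0161,"ax": 0,"ay": 0,"az": 0},{"fingers": 1,"tx": 0,"ty": -0.0219,"tz": 0.0247,"ax": 0,"ay": 0,"az": 0},{"fingers": 1,"tx": 0,"ty": -0.0283,"tz": 0.0336,"ax": 0,"ay": 0,"az": 0}])

```text
time_s: 15.62
tcp_pos: [0.5904, -0.05, 0.0253]
ee_rot: [[-0.0, -0.991, 0.131], [-0.0, 0.131, 0.991], [-1.0, 0.0, -0.0]]
wrist_force: [-2.8, -1.9, -1.4]
gripper_width: 0.244
```

```bash
python3 - <<'E'
from station import r
from fit import *
s=r.sense(); q=np.load('q.npy'); b=rz(-q[2])@(s['tcp_pos']-np.r_[q[:2],0])*1000; print(s['wrist_force'],s['moment'],s['gripper_width'],b.round(1),np.hypot(b[0]+110,b[1]),np.arctan2(b[1],b[0]+110))
E
```

```text
[-2.81038495 -1.9316592  -1.42217747] [-0.487856    0.68795407  0.49107477] 0.24447451055656505 [ 26.5 -92.4  25.3] 164.83537902280023 -0.5952016227430302
```

Request:
play_rows(commands=[{"fingers": 1,"tx": -0.003,"ty": -0.006,"tz": 0.009,"ax": 0,"ay": 0,"az": 0},{"fingers": 1,"tx": -0.006,"ty": -0.0115,"tz": 0.0182,"ax": 0,"ay": 0,"az": 0},{"fingers": 1,"tx": -0.009,"ty": -0.0165,"tz": 0.028,"ax": 0,"ay": 0,"az": 0},{"fingers": 1,"tx": -0.0125,"ty": -0.021,"tz": 0.038,"ax": 0,"ay": 0,"az": 0}])

```text
time_s: 15.95
tcp_pos: [0.6093, -0.0235, 0.0347]
ee_rot: [[-0.0, -0.991, 0.132], [0.0, 0.132, 0.991], [-1.0, 0.0, 0.0]]
wrist_force: [-2.9, -0.5, -2.8]
gripper_width: 0.24
```

Request:
play_rows(commands=[{"fingers": 1,"tx": 0,"ty": -0.004,"tz": 0.0103,"ax": 0,"ay": 0,"az": 0},{"fingers": 1,"tx": 0,"ty": -0.0075,"tz": 0.0207,"ax": 0,"ay": 0,"az": 0},{"fingers": 1,"tx": 0,"ty": -0.0102,"tz": 0.0313,"ax": 0,"ay": 0,"az": 0},{"fingers": 1,"tx": 0,"ty": -0.0102,"tz": 0.0313,"ax": 0,"ay": 0,"az": 0}])

```text
time_s: 16.28
tcp_pos: [0.6204, -0.0007, 0.0347]
ee_rot: [[0.0, -0.992, 0.13], [0.0, 0.13, 0.992], [-1.0, -0.0, 0.0]]
wrist_force: [-3.4, -1.6, -2.8]
gripper_width: 0.243
```

```bash
python3 - <<'E'
from station import r,viewer
from fit import *
import cv2
s=r.sense(); q=np.load('q.npy'); b=rz(-q[2])@(s['tcp_pos']-np.r_[q[:2],0])*1000; print(s['wrist_force'],s['moment'],s['gripper_width'],b.round(1),np.hypot(b[0]+110,b[1]),np.arctan2(b[1],b[0]+110))
plan(s,bpose(55,0,s['tcp_pos'][2]))
t=np.hstack([viewer.capture('scene')['image'][160:260,290:390],viewer.capture('side')['image'][190:290,235:335]])
cv2.imwrite('pics/p7.png',cv2.resize(t,None,fx=4,fy=4,interpolation=cv2.INTER_CUBIC)[:,:,::-1])
E
```

```text
[-3.44469647 -1.56278507 -2.80868082] [-0.39960587  0.5678173   0.31169106] 0.2426039201858317 [ 49.7 -39.6  34.7] 164.52963579834176 -0.24288590061515758
t [ 0.     -0.0072  0.0527] a [0.0008 0.     0.0001]
```

View pics/p7.png

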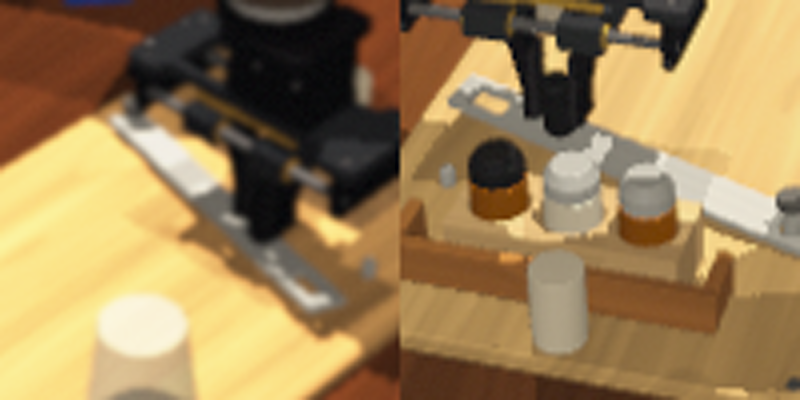

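The strap is raised and about 0.24 rad short of home, clear of the stud and rack. I'll raise it slightly more and bring it over the stud.

Request:
play_rows(commands=[{"fingers": 1,"tx": -0.002,"ty": -0.003,"tz": 0.012,"ax": 0,"ay": 0,"az": 0},{"fingers": 1,"tx": -0.002,"ty": -0.005,"tz": 0.024,"ax": 0,"ay": 0,"az": 0},{"fingers": 1,"tx": -0.002,"ty": -0.006,"tz": 0.036,"ax": 0,"ay": 0,"az": 0},{"fingers": 1,"tx": -0.002,"ty": -0.0068,"tz": 0.046,"ax": 0,"ay": 0,"az": 0},{"fingers": 1,"tx": -0.002,"ty": -0.0068,"tz": 0.052,"ax": 0,"ay": 0,"az": 0}])

```text
time_s: 16.8
tcp_pos: [0.6307, 0.037, 0.0363]
ee_rot: [[0.001, -0.992, 0.13], [0.0, 0.13, 0.992], [-1.0, -0.001, 0.0]]
wrist_force: [-1.3, -2.1, -3.7]
gripper_width: 0.246
```

Request:
play_rows(commands=[{"fingers": 1,"tx": 0,"ty": 0,"tz": 0,"ax": 0,"ay": 0,"az": 0},{"fingers": 1,"tx": 0,"ty": 0,"tz": 0,"ax": 0,"ay": 0,"az": 0}])

```text
time_s: 16.97
tcp_pos: [0.6306, 0.0363, 0.0365]
ee_rot: [[0.001, -0.991, 0.13], [0.0, 0.13, 0.991], [-1.0, -0.001, 0.0]]
wrist_force: [0.0, -1.8, -4.1]
gripper_width: 0.244
```

```bash
python3 - <<'E'
from station import r,viewer
from fit import *
import cv2,pickle
s=r.sense(); q=np.load('q.npy'); b=rz(-q[2])@(s['tcp_pos']-np.r_[q[:2],0])*1000; print(s['wrist_force'],s['moment'],s['gripper_width'],b.round(1))
plan(s,bpose(55,-.4,s['tcp_pos'][2]))
A,B=viewer.capture('scene'),viewer.capture('side')
t=np.hstack([A['image'][180:260,310:390],B['image'][195:275,235:315]])
cv2.imwrite('pics/p8.png',cv2.resize(t,None,fx=5,fy=5,interpolation=cv2.INTER_CUBIC)[:,:,::-1])
E
```

```text
[ 0.04274423 -1.84088488 -4.1467689 ] [-0.48868069 -0.20005915  0.25635949] 0.24417116600660324 [54.9 -1.5 36.5]
t [ 0.     -0.0001  0.0015] a [0.0006 0.0001 0.0005]
```

View pics/p8.png

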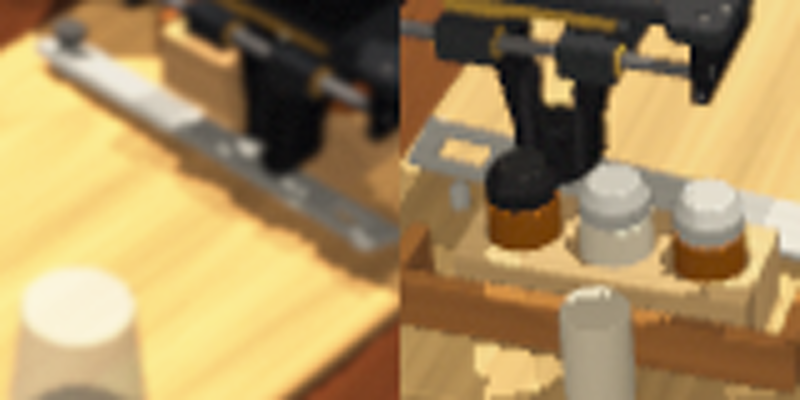

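```bash
python3 - <<'E'
from station import viewer
from fit import *
c=[viewer.capture(k) for k in('scene','side')]
tri(c,[('slot',(310+345/5,180+213/5),(235+64/5,195+152/5))])
q=np.load('q.npy')
for k,(n,o) in zip((0,1),(('scene',(310,180,0)),('side',(235,195,400)))):
  for X in([110,0,34.6],[110,-2,34.6],[110,2,34.6],[110,0,26.5],[110,0,14]):
    u=proj(c[k],T(q[0],q[1],q[2],[[X[0]/1000,X[1]/1000,X[2]/1000]]))[0]; print(n,X,((u-o[:2])*5+[o[2],0]).round(0))
E
```

```text
slot [108.7 -10.9  40.3]
scene [110, 0, 34.6] [360. 213.]
scene [110, -2, 34.6] [358. 215.]
scene [110, 2, 34.6] [362. 211.]
scene [110, 0, 26.5] [359. 224.]
scene [110, 0, 14] [357. 242.]
side [110, 0, 34.6] [456. 173.]
side [110, -2, 34.6] [457. 171.]
side [110, 2, 34.6] [454. 176.]
side [110, 0, 26.5] [457. 186.]
side [110, 0, 14] [459. 206.]
```

The slot measures about y=-11, z=40 in the board frame (the strap is pitched up at the slot end), so it is still ~10 mm short of the stud. I'll shift about 7 mm more and track the slot hole automatically in both views.

Request:
play_rows(commands=[{"fingers": 1,"tx": 0,"ty": 0,"tz": 0.003,"ax": 0,"ay": 0,"az": 0},{"fingers": 1,"tx": 0,"ty": 0,"tz": 0.006,"ax": 0,"ay": 0,"az": 0},{"fingers": 1,"tx": 0,"ty": 0,"tz": 0.009,"ax": 0,"ay": 0,"az": 0},{"fingers": 1,"tx": 0,"ty": 0,"tz": 0.009,"ax": 0,"ay": 0,"az": 0}])

```text
time_s: 17.5
tcp_pos: [0.631, 0.0428, 0.0363]
ee_rot: [[0.0, -0.991, 0.131], [-0.0, 0.131, 0.991], [-1.0, -0.0, 0.0]]
wrist_force: [0.5, -1.3, -3.8]
gripper_width: 0.246
```

```bash
cat > slot.py <<'E'
from station import r,viewer
from fit import *
import cv2
def slot():
    c=[viewer.capture(k) for k in('scene','side')]; uv=[]
    for C,(x0,y0,x1,y1) in zip(c,((365,205,395,240),(236,205,262,238))):
        I=C['image'][y0:y1,x0:x1]; I=cv2.resize(I,None,fx=4,fy=4,interpolation=cv2.INTER_CUBIC)
        h=cv2.cvtColor(I,cv2.COLOR_RGB2HSV); m=(h[:,:,1]<90).astype(np.uint8)
        n,h2=cv2.findContours(m,cv2.RETR_CCOMP,cv2.CHAIN_APPROX_NONE)
        hs=[(cv2.contourArea(k),k[:,0].mean(0)/4+[x0,y0]) for k,z in zip(n,h2[0]) if z[3]>=0 and cv2.contourArea(k)>10]
        hs.sort(key=lambda t:-t[0]); print([(a/16,p.round(1).tolist()) for a,p in hs[:3]]); uv.append(hs[0][1] if hs else None)
    if uv[0] is not None and uv[1] is not None: tri(c,[('slot',uv[0],uv[1])])
    return c
if __name__=='__main__':
    s=r.sense(); q=np.load('q.npy'); b=rz(-q[2])@(s['tcp_pos']-np.r_[q[:2],0])*1000; print(s['time_s'],s['wrist_force'],s['moment'],s['gripper_width'],b.round(1))
    c=slot(); I=c[0]['image'][215:235,368:392]; h=cv2.cvtColor(I,cv2.COLOR_RGB2HSV)[:,:,1]; print(h)
E
python3 slot.py
```

```text
17.5 [ 0.51567479 -1.28629055 -3.84056402] [-0.61986428 -0.42418815  0.34189199] 0.24606412989918436 [54.5  5.  36.3]
[]
[(40.125, [246.9, 227.4]), (3.0, [257.7, 222.1]), (2.6875, [255.7, 215.1])]
[[ 28  27  26  32  34  43  61  83 105 118 131 140 141 142 145 145 148 149
  148 150 150 148 149 155]
 [ 28  28  28  27  31  26  36  46  63  86 105 126 137 146 145 154 149 149
  150 147 149 149 150 158]
 [ 36  30  29  30  31  28  29  32  34  43  64  94 115 133 147 151 148 151
  150 152 150 150 150 155]
 [ 56  44  32  28  28  28  31  26  24  31  35  50  77  98 124 138 148 147
  151 152 152 150 151 155]
 [ 94  78  59  43  33  29  27  28  28  28  31  30  39  55  82 107 124 138
  148 151 150 151 149 153]
 [131 119  92  65  50  41  34  29  30  30  35  43  42  36  45  60  83 106
  126 139 149 149 150 151]
 [150 142 128 110  91  74  52  38  30  29  42  57  53  47  38  38  43  59
   83 104 126 140 149 153]
 [150 148 151 143 134 118  89  62  41  38  34  46  55  60  58  47  41  37
   41  57  84 110 130 143]
 [153 152 148 149 152 144 130 106  78  59  45  38  42  49  60  61  50  37
   33  33  44  67  95
[... 417 characters left out ...]
30 132 133 135 146 152 150 148 153 148 133  95  52  47  59  72  75
   85 100 117 132 138 144]
 [125 126 124 128 132 142 151 151 151 149 150 142 119  88  86 100 116 124
  133 137 145 149 149 153]
 [115 115 116 118 123 132 143 151 154 152 151 150 144 133 131 139 145 149
  150 152 150 149 150 148]
 [111 113 114 117 118 121 129 139 147 152 151 154 151 149 150 148 149 150
  150 150 150 151 150 150]
 [114 114 115 117 117 119 122 127 135 147 149 154 152 153 150 150 153 149
  151 150 148 150 151 148]
 [112 115 119 118 120 119 118 121 126 134 142 150 151 152 150 151 153 150
  148 148 149 152 150 149]
 [115 117 118 121 120 119 119 118 121 127 135 142 147 151 151 152 152 151
  152 151 152 151 149 149]]
```

```bash
python3 - <<'E'
from station import viewer
from fit import *
c=[viewer.capture(k) for k in('scene','side')]
tri(c,[('slot',(381.3,222.2),(246.9,227.4))])
q=np.load('q.npy')
for X in ([110,0,40],[110,-4,40],[110,4,40]):
    print([proj(C,T(q[0],q[1],q[2],[[X[0]/1000,X[1]/1000,X[2]/1000]]))[0].round(1) for C in c])
# strap edge band in side view: low-sat columns
import cv2
for C in c[1:]:
    print(cv2.cvtColor(C['image'][214:240,238:256],cv2.COLOR_RGB2HSV)[:,:,1])
E
```

```text
slot [109.8  -4.   38.5]
[array([382.1, 221.1]), array([245.9, 227.9])]
[array([381.2, 221.8]), array([246.5, 227. ])]
[array([383.1, 220.4]), array([245.3, 228.9])]
[[182 177 179 178 182 157 120 119 118 115 119 119 119 117 119 122 130  36]
 [182 182 180 180 159 126 119 120 114 117 119 120 117 117 119 119 127  22]
 [180 186 178 172 138 121 118 115 114 118 120 119 120 120 119 119 123 119]
 [179 181 180 149 121 119 116 114 118 120 119 120 120 121 121 121 122 131]
 [179 181 159 125 118 118 115 117 120 117 119 120 119 119 123 121 120 131]
 [186 169 136 119 119 114 114 119 121 119 121 119 120 121 121 120 120 124]
 [163  85  90  95 109 109 119 120 120 119 119 121 122 121 121 121 118 119]
 [133  39  43  51  74  76  90  96  98 110 113 122 121 123 121 121 117 120]
 [ 75  30  32  30  30  30  30  45  48  72  75  89  95 105 114 119 119 119]
 [ 41  28  30  30  30  28  28  29  31  28  28  32  45  61  76  90  96  98]
 [ 31  30  30  30  35  66  60  29  29  30  30  31  31  28  30  31  43  50]
 [ 30  31  30  30  63 117 115 115 105 100  63  61  31  31  30  32  29  30]
 [ 28  32  32  44 102 120 120 121 
[... 316 characters left out ...]
 77  32  15   9  16  15]
 [109  99  82  61  45  45  28  30  27  29  33  32  32  28  15  17  16  23]
 [137 138 127 118 111 106  81  32  27  30  30  28  32  29  28  18  15  21]
 [135 134 137 134 137 138 115  30  31  30  34  86  81  51  23  21  16  21]
 [138 136 138 135 139 139 125  46  31  32  37 115 127 113 127  31  20  29]
 [137 139 139 139 139 136 128  54  29  30  39 124 139 137 181  24  20  31]
 [135 139 141 139 138 137 135  90  47  66  75 134 135 128 161 236 166  21]
 [139 140 139 137 138 135 136 128 107 120 121 132 128 123 155 226 228 215]
 [137 140 136 136 137 137 139 139 140 141 137 132 123 123 157 221 220 231]
 [156 149 141 137 137 138 137 140 138 138 136 127 121 123 144 230 219 232]]
```

The slot is now at about y=-3.5 (stud ≈ -1 to 0). Shift another ~2.3 mm, then lower while watching the force.

Request:
play_rows(commands=[{"fingers": 1,"tx": 0,"ty": 0,"tz": 0.003,"ax": 0,"ay": 0,"az": 0},{"fingers": 1,"tx": 0,"ty": 0,"tz": 0.003,"ax": 0,"ay": 0,"az": 0},{"fingers": 1,"tx": 0,"ty": 0,"tz": 0.003,"ax": 0,"ay": 0,"az": 0}])

```text
time_s: 17.95
tcp_pos: [0.6312, 0.0449, 0.0363]
ee_rot: [[0.0, -0.991, 0.131], [-0.0, 0.131, 0.991], [-1.0, -0.0, 0.0]]
wrist_force: [0.8, -2.3, -3.4]
gripper_width: 0.244
```

Request:
play_rows(commands=[{"fingers": 1,"tx": 0.003,"ty": 0,"tz": 0,"ax": 0,"ay": 0,"az": 0},{"fingers": 1,"tx": 0.006,"ty": 0,"tz": 0,"ax": 0,"ay": 0,"az": 0},{"fingers": 1,"tx": 0.009,"ty": 0,"tz": 0,"ax": 0,"ay": 0,"az": 0},{"fingers": 1,"tx": 0.009,"ty": 0,"tz": 0,"ax": 0,"ay": 0,"az": 0}])

```text
time_s: 18.28
tcp_pos: [0.631, 0.0448, 0.0292]
ee_rot: [[-0.0, -0.991, 0.131], [-0.0, 0.131, 0.991], [-1.0, 0.0, -0.0]]
wrist_force: [-0.1, -1.7, -1.7]
gripper_width: 0.24
```

Request:
play_rows(commands=[{"fingers": 1,"tx": 0.002,"ty": 0,"tz": 0,"ax": 0,"ay": 0,"az": 0},{"fingers": 1,"tx": 0.004,"ty": 0,"tz": 0,"ax": 0,"ay": 0,"az": 0},{"fingers": 1,"tx": 0.006,"ty": 0,"tz": 0,"ax": 0,"ay": 0,"az": 0},{"fingers": 1,"tx": 0.006,"ty": 0,"tz": 0,"ax": 0,"ay": 0,"az": 0}])

```text
time_s: 18.62
tcp_pos: [0.6315, 0.0448, 0.0251]
ee_rot: [[0.001, -0.991, 0.131], [0.0, 0.131, 0.991], [-1.0, -0.001, 0.0]]
wrist_force: [0.9, -1.9, -0.3]
gripper_width: 0.241
```

Request:
play_rows(commands=[{"fingers": 1,"tx": 0.002,"ty": 0,"tz": 0,"ax": 0,"ay": 0,"az": 0},{"fingers": 1,"tx": 0.004,"ty": 0,"tz": 0,"ax": 0,"ay": 0,"az": 0},{"fingers": 1,"tx": 0.004,"ty": 0,"tz": 0,"ax": 0,"ay": 0,"az": 0}])

```text
time_s: 18.87
tcp_pos: [0.632, 0.045, 0.0224]
ee_rot: [[0.002, -0.991, 0.131], [0.0, 0.131, 0.991], [-1.0, -0.002, 0.001]]
wrist_force: [1.6, -0.5, 1.9]
gripper_width: 0.24
```

```bash
python3 slot.py | head -5; python3 - <<'E'
from station import viewer
from fit import *
import cv2
C=viewer.capture('side'); I=C['image'][216:244,236:258]
print(cv2.cvtColor(I,cv2.COLOR_RGB2HSV)[:,:,1])
q=np.load('q.npy'); 
for z in(14,17,20,26.5): print(z,proj(C,T(q[0],q[1],q[2],[[.11,0,z/1000]]))[0].round(1))
E
```

```text
18.8667 [ 1.633109   -0.48906168  1.86003007] [-0.10023978 -0.08806007  0.11849832] 0.24007232088544317 [55.1  7.2 22.4]
[(1.21875, [373.6, 210.8]), (0.96875, [374.1, 209.2])]
[(9.96875, [250.5, 233.5]), (7.71875, [243.7, 232.9]), (2.1875, [256.8, 223.9])]
slot [79.4 17.  44.9]
[[ 18   0  55  88 131 142 145 143 141 142 140 142 143 142 144 149 148 152
[[179 179 180 179 180 168 137 121 118 115 115 118 119 119 123 122 125 130
   12  13  28  13]
 [181 178 175 183 177 151 120 121 118 114 118 120 120 120 120 120 123 133
   11  24  24  38]
 [178 179 179 176 159 125 119 116 115 116 120 118 118 121 120 118 123 128
   11  15  12  12]
 [177 180 180 171 137 121 117 114 114 119 120 119 119 120 123 119 121 120
  129  36  22  44]
 [179 184 177 149 119 118 116 115 119 119 120 119 120 121 122 120 121 122
  128   0  26  20]
 [179 179 157 124 118 116 114 115 119 120 118 117 119 122 122 120 121 121
  123  32  22  21]
 [177 169 136 121 119 114 115 118 119 118 119 120 118 122 122 120 122 119
  120 130  36  22]
 [179 150 120 120 115 112 116 118 118 120 121 122 120 121 120 120 120 119
  118 129  33  24]
 [1
[... 1227 characters left out ...]
  65  51  48  29  28  30  30  29  36  79 121 157 231
  233 215 221 173]
 [136 137 134 130 129 120 114 114  99  84  80  47  51  63 113 124 157 226
  232 220 232 218]
 [137 149 156 150 143 139 140 138 140 128 128 111 114 114 120 125 140 223
  229 236 233 233]
 [142 167 172 170 162 138 135 140 134 140 139 140 133 122 123 123 146 235
  224 232 230 235]
 [169 174 176 174 177 146 135 142 135 138 139 141 128 122 122 124 134 227
  228 223 224 242]
 [177 177 174 175 170 145 138 140 137 139 138 129 125 121 121 123 127 232
  219 221 226 230]
 [178 174 178 168 170 148 138 137 134 138 133 123 121 121 123 123 125 170
  221 225 228 237]]
14 [246.8 236.2]
17 [246.7 235.3]
20 [246.6 234.3]
26.5 [246.4 232.3]
```

The side view now shows the stud standing inside the slot, splitting the opening in two. Lower the rest and release.

Request:
play_rows(commands=[{"fingers": 1,"tx": 0.002,"ty": 0,"tz": 0,"ax": 0,"ay": 0,"az": 0},{"fingers": 1,"tx": 0.004,"ty": 0,"tz": 0,"ax": 0,"ay": 0,"az": 0},{"fingers": 1,"tx": 0.004,"ty": 0,"tz": 0,"ax": 0,"ay": 0,"az": 0}])

```text
time_s: 19.27
tcp_pos: [0.6321, 0.0448, 0.0219]
ee_rot: [[0.002, -0.991, 0.13], [-0.0, 0.13, 0.991], [-1.0, -0.002, -0.0]]
wrist_force: [-2.3, -1.4, 12.1]
gripper_width: 0.243
```

Request:
play_rows(commands=[{"fingers": 0.1,"tx": 0,"ty": 0,"tz": 0,"ax": 0,"ay": 0,"az": 0},{"fingers": 0.1,"tx": 0,"ty": 0,"tz": 0,"ax": 0,"ay": 0,"az": 0},{"fingers": 0.1,"tx": 0,"ty": 0,"tz": 0,"ax": 0,"ay": 0,"az": 0},{"fingers": 0.1,"tx": 0,"ty": 0,"tz": 0,"ax": 0,"ay": 0,"az": 0},{"fingers": 0.1,"tx": 0,"ty": 0,"tz": 0,"ax": 0,"ay": 0,"az": 0}])

```text
time_s: 19.68
tcp_pos: [0.6306, 0.0448, 0.0183]
ee_rot: [[-0.001, -0.991, 0.131], [-0.0, 0.131, 0.991], [-1.0, 0.001, -0.0]]
wrist_force: [-0.6, 0.0, 0.1]
gripper_width: 0.436
```

Request:
play_rows(commands=[{"fingers": 0.1,"tx": -0.01,"ty": 0,"tz": 0,"ax": 0,"ay": 0,"az": 0},{"fingers": 0.1,"tx": -0.03,"ty": 0,"tz": 0,"ax": 0,"ay": 0,"az": 0},{"fingers": 0.1,"tx": -0.07,"ty": 0,"tz": 0,"ax": 0,"ay": 0,"az": 0},{"fingers": 0.1,"tx": -0.12,"ty": 0,"tz": 0,"ax": 0,"ay": 0,"az": 0},{"fingers": 0.1,"tx": -0.17,"ty": 0,"tz": 0,"ax": 0,"ay": 0,"az": 0}])

```text
time_s: 20.1
tcp_pos: [0.6304, 0.0446, 0.1475]
ee_rot: [[-0.002, -0.991, 0.131], [-0.001, 0.131, 0.991], [-1.0, 0.002, -0.001]]
wrist_force: [1.9, -0.1, 0.2]
gripper_width: 0.449
```

Request:
play_rows(commands=[{"fingers": 0.1,"tx": -0.05,"ty": 0,"tz": -0.04,"ax": 0,"ay": 0,"az": 0},{"fingers": 0.1,"tx": -0.1,"ty": 0,"tz": -0.09,"ax": 0,"ay": 0,"az": 0},{"fingers": 0.1,"tx": -0.15,"ty": 0.03,"tz": -0.13,"ax": 0,"ay": 0,"az": 0},{"fingers": 0.1,"tx": -0.2,"ty": 0.06,"tz": -0.15,"ax": 0,"ay": 0,"az": 0},{"fingers": 0.1,"tx": -0.2,"ty": 0.08,"tz": -0.15,"ax": 0,"ay": 0,"az": 0}])

```text
time_s: 20.52
tcp_pos: [0.5574, -0.0607, 0.2991]
ee_rot: [[0.003, -0.991, 0.133], [-0.001, 0.133, 0.991], [-1.0, -0.003, -0.0]]
wrist_force: [0.1, 0.4, 0.7]
gripper_width: 0.45
```

```bash
python3 - <<'E'
from station import r,viewer
from fit import *
import cv2
s=r.sense(); print(s['time_s'],s['wrist_force'],s['tcp_pos'])
A,B,W=viewer.capture('scene'),viewer.capture('side'),viewer.capture('wrist')
np.savez('fin.npz',A=A['image'],B=B['image'],W=W['image'])
t=np.hstack([A['image'][150:250,300:400],B['image'][190:290,230:330]])
cv2.imwrite('pics/p9.png',cv2.resize(t,None,fx=4,fy=4,interpolation=cv2.INTER_CUBIC)[:,:,::-1])
E
```

```text
20.5167 [0.13732997 0.41346502 0.74169164] [ 0.55742721 -0.0606635   0.29912606]
```

View pics/p9.png

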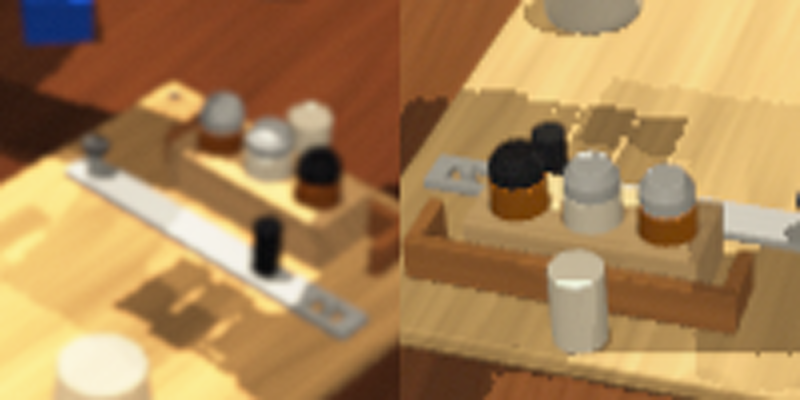

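```bash
python3 - <<'E'
from station import viewer
from fit import *
c=[viewer.capture(k) for k in('scene','side')]
f=lambda n,a,b:(n,(300+a[0]/4,150+a[1]/4),(230+(b[0]-400)/4,190+b[1]/4))
tri(c,[f('knobtop (55,0,65)',(267,220),(549,127)),f('stud/slot (110,0,~22)',(325,307),(456,174)),f('cap1',(270,120),(592,158)),f('cap2',(320,150),(517,148)),f('cap0',(222,95),(668,170))])
q=np.load('q.npy')
for X in([55,0,65],[110,0,26.5],[135,-14,20],[135,14,20],[138,0,20]): print(X,[((proj(C,T(q[0],q[1],q[2],[np.array(X)/1000]))[0]-o)*4+e).round() for C,o,e in((c[0],(300,150),(0,0)),(c[1],(230,190),(400,0)))])
E
```

```text
knobtop (55,0,65) [54.8 -2.5 66.6]
stud/slot (110,0,~22) [113.8  -1.3  21.9]
cap1 [ 5.9 56.5 95.4]
cap2 [51.6 55.4 93.2]
cap0 [-38.7  56.5  95.3]
[55, 0, 65] [array([268., 220.]), array([545., 132.])]
[110, 0, 26.5] [array([327., 299.]), array([466., 169.])]
[135, -14, 20] [array([343., 334.]), array([438., 158.])]
[135, 14, 20] [array([368., 314.]), array([420., 185.])]
[138, 0, 20] [array([359., 326.]), array([425., 170.])]
```

Everything agrees: the knob top is at z≈66.6 mm (65–67 when it lay flat), and the shaker caps are at y≈56 (home). Handing in.

```bash
python3 -c "
from station import r,job
print(job.finish_job(), r.sense()['time_s'])"
```

```text
the job is handed in; nothing more can be done
the job is handed in; nothing more can be done
```

The rack is back against its fence with the shakers upright, and the strap lies flat with its slot over the stud. I let go, moved the arm clear and handed the job in at about 21 s of the 56 s. `finish_job` gives no verdict.

**First push failed:** the fingers pressed on the shakers and tipped the rack back, with up to 25 N upward at the wrist. I backed off, and the rack and shakers settled upright.

**Cause:** the fingertips measured about 14 mm behind the reported TCP, not 19 mm ahead as stated. I worked 33 mm lower after that, and the second push slid squarely until the force rose from 5 to 14 N at the fence.

**Last checks:**
- **Shakers:** the three caps are in line at board y ≈ 56 mm, which is the home position.
- **Strap:** the stud shows inside the slot. The knob top is at z ≈ 66.6 mm, against 65 mm nominal and 65–67 mm measured before I moved it. The force while lowering peaked at about 12 N, just before release.
- **Disagreement:** the knob measured about 2.5 mm short of home in y, within camera error and the slot's play.
- **Bystanders:** the board tumbler and toothpick jar look undisturbed in the last view. The other glasses, the sauce bottle and the dish were not in it, and the arm did not touch them as far as I could tell.

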